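# Fit a charged cell into the microscope lamp and switch it on

## Task

Take the charged (green) cell from the stand and fit it in the battery bay of the microscope lamp: push its flat end under the steel bridge against the spring contact, tip the button end down behind the fixed contact, and let go so that it lies fully home in the bay. Then push the orange switch lever all the way over to turn the lamp on. Leave the empty (red) cell in its place on the stand and do not knock over or push away the specimen jar.

Things in the scene. Friction and masses are not known exactly. Their poses are not given: they have to be found in the camera images.
- full_cell_mid (a point): centre of the charged cell: green cylinder, 32 mm diameter, 110 mm long over all, 0.2 kg, lying level. x axis along the cell, from the flat aluminium end (x = -55 mm) to the tip of the brass button (x = +55; 12 mm diameter, 4 mm long). Starts on a V rest of the stand, axis 46 mm above the bench; its middle 60 mm are free of the rest.
- full_cell_button (a point): tip of the charged cell's brass button, on its axis, 55 mm from its centre.
- empty_cell_mid (a point): centre of the empty cell: red, otherwise the same shape and size; lies on the other V rest of the stand, parallel, 90 mm away. To be left alone.
- stand: fixed white plate 125 x 165 x 12 mm, left or right of the lamp, with two V rests for cells side by side at y = -45 and +45 mm (grey saddles 16 mm wide at x = -40 and +40 mm, reaching 24 mm to either side of a cell's axis); origin at the centre of its underside, x along the cells, z up.
- lamp: fixed lamp; grey base 28 mm high from x = -95 to +139, y = -122 to +52 mm, battery bay on top. Origin on the bench under the bay's centre, x along the bay from the spring to the fixed contact, z up. White lamp head (52 mm diameter, top 90 mm above the bench) at x = +82 to +130, y = 0; spring wall at x = -88 to -80, top 72 mm.
- bay (a point): where the cell's centre lies when home, 62 mm above the bench; axes as the lamp's; the cell's x axis must lie along this x (button to +x). The cell then rests in two light grey V saddles (18 mm wide, at x = -36 and +40 mm, reaching 24 mm to either side); between them there are 18 mm of room below the cell. Open above, but for the bridge.
- bridge (a point): middle of the underside of the steel bridge over the bay's spring end: 25 mm above and 51 mm to -x of the bay point. The bridge is 14 mm wide in x, 6 mm thick, with 41 mm between its legs. The flat end has to slide in under it with the button end raised by about 0.25 rad (0.2 to 0.35); a level cell cannot get in.
- contact (a point): face of the fixed contact that the button rests against: +55 mm in x from the bay point, on the same axis, facing -x. Its blue block is 12 mm thick (to x = +67 mm), 44 mm wide, its top 6 mm above this point.
- plunger (a joint): spring contact at the bay's -x end (brass plate 26 wide, 32 high): 0 = relaxed, face at x = -47 mm from the bay point; grows (m) as it is pushed to -x, stop at 0.022. Takes 2 N at 0, plus 0.35 N per mm (10 N at the stop). Reads 0.008 (5 N) with the cell home; the cell needs at least 0.011 while it tips down.
- switch (a joint): orange toggle lever on the lamp base: about 0 = off, leaning to the lamp's -x; 1.0 rad = on, leaning to +x. It stays where it is left. The lever is 60 mm long; its pivot is on the base at lamp x = +30, y = -92 mm.
- switch_tip (a point): free end of the orange lever.
- jar_mid (a point): centre of a capped glass specimen jar, 64 mm diameter, 85 mm high, on the bench; bystander.
Not all that is in view belongs to the job. Leave any blue, purple or white look-alike of the part that bears full_cell_mid alone.

How it is judged:
By the outcome, as a careful person would: the job done as asked, in the order asked, and still so for the second after the job is handed in, with the robot touching nothing.
It also fails if it takes over 54 s, if anything falls off the work surface, if the arm or the gripper's body presses on something with over 40 N, if the wrist force passes 120 N, or if a joint passes its speed limit or range.

## Robot

A 6-joint arm with a two-finger parallel gripper is mounted at the origin on the work surface. World frame = base frame: x ahead of the robot, y to its left, z up, the work surface at z = 0. Lengths are in m, angles in degrees, forces in N, time in s.
With the tool pointing down it reaches from about 0.4 to 0.825 m from the base axis. Payload 7 kg.
Tool frame: the origin (TCP) lies on the centre line of the jaws, within the pads' length; the fingertips stand 17 mm ahead of it and the grasp point (between the pads) lies 2 mm behind it; z points along the fingers, y is the direction in which the jaws open and shut (so a half turn about z gives the same grasp; the last joint's range is limited). The gripper opens to 88 mm and grips with 3 to 60 N. Pads are 19 mm wide; open, the fingers measure 130 mm over their backs; the gripper's body (78 mm by 193 mm) begins 47 mm behind the grasp point.
Start: joints at [-53.68, 20.546, 0.682, 0, -70.136, -16.507], TCP at [0.229, -0.635, 0.244] pointing down, gripper open.
Joint ranges: [-176.03, 176.03], [-82.01, 121.73], [-58.28, 71.71], [-173.87, 95.51], [-174.79, -0.11], [-173.66, 173.66]. Speed limits (degrees/s): [136.94, 136.94, 172.46, 180, 180, 180].

## Interface

Orientations are given as [roll, pitch, yaw] about the fixed x, y, z axes, in that order (R = Rz(yaw) Ry(pitch) Rx(roll)).
In Python, from plant import telemetry, vision, close_job, recognise, silhouettes, place_of gives the robot as it stands.
- The arm moves only by the shell command python3 -m handwheel 'ROWS'. ROWS is JSON, a list that holds one entry, the list of rows, each a list of 5 numbers: the shift along the tool's x, y, z in m, then the turn about the tool's z in rad, then the closure, from 0 (fully open) to 1 (shut). In form: [[[tx, ty, tz, yaw, gripper], ...]]. A call has 1 to 20 rows; each row shifts and turns the commanded pose from where the row before left it, along the tool's axes as they then stand; what a row does not reach is not made up. A row lasts 1/12 s, in which the tool goes at most 41.7 mm and 7.16 degrees, less where a joint would pass 70% of its speed; a pose out of reach is approached as far as the arm can. A call with a gripper value outside its range is refused whole. The fingers move at their own pace and stop on an object; the grip force is fixed at half the most. Time passes only in rows, so rows that do not move let the fingers close. It gives the time, the measured TCP pose, the force and the opening at its end, in the units of the state.
- telemetry.get_obs(): the state, without advancing time (a new reading comes with each control period).
- vision.snapshot(name): name is "scene" or "top"; returns a dict with "color" (480x640x3 uint8, red, green, blue), "mtx" (3x3 intrinsics, pixels), "dist" ([k1, k2, p1, p2, k3] as OpenCV has them; the pictures are not rectified), "cam_to_world" (4x4, takes a point from camera to world coordinates). Camera axes: x right, y down, z forward; pixel columns grow to the right and rows downward; lengths in m; the calibration is good to about 2 mm. A picture is of the moment at which its call begins. There is no depth.
- close_job(): hands the job in, once; it reports no verdict.
Trained networks look in a picture, given as the dict that the camera call returned (one of the last four; its "shot" number tells which), for a name from the list of things; names that differ only in an ending like _2 or _b are one class to them, and where a whole thing is asked for, a point or a joint stands for the part that bears it (a point fixed in the world has none). Each returns a list of dicts, best first, with "conf" (0 to 1); they miss things now and then, are a little off and sometimes report something else, mostly with a low value. They report only what shows in the picture. A call takes as long as a camera call. They do not tell look-alikes from the thing itself.
- recognise(name, picture): "xy" ([column, row] in pixels, amid what is visible of it).
- silhouettes(name, picture): "region" (480x640 bool, what is visible of it) and "xy" ([column, row] in pixels, amid what is visible of it).
- place_of(name, picture): "xy" ([column, row] in pixels: a listed point, or the origin of a listed thing).
The state is a dict: "clock": time; "joint_pos": joint angles; "qvel": joint speeds; "tau": joint torques, N m; "tool_pos": TCP position; "orientation": TCP orientation; "force": force on the tool from outside, world axes, zero at the start; "moment": the same for the moment, N m; "opening": finger opening in m.
Only numpy, scipy, OpenCV 4.12 (cv2) and the standard library are available. Lean on these libraries where they do the work, as an engineer would, in place of code of your own. Each camera call takes 0.05 s, during which the arm holds its last target.

## Working session

There is one attempt and no reset: what is moved stays moved. The work goes in short steps, Python scripts to look and compute and a shell command to move; the robot and the scene stay as the last step left them, time stands still between calls to the robot, and variables do not carry over. Pictures are saved under pics/ and viewed, and the job is handed in when it is done.

```bash
mkdir -p pics; ls
python3 - <<'E'
from plant import telemetry, vision
import cv2
for n in ["scene","top"]:
    p=vision.snapshot(n); cv2.imwrite(f"pics/{n}0.png",p["color"][:,:,::-1]); print(n,p["mtx"],p["dist"],p["cam_to_world"])
print(telemetry.get_obs())
E
```

```text
pics
scene [[584.50010114   0.         318.70029604]
 [  0.         584.50010114 229.24016613]
 [  0.           0.           1.        ]] [-0.12863899  0.          0.          0.          0.        ] [[ 0.8924341   0.34866133 -0.28635059  0.93820286]
 [ 0.45094848 -0.70953698  0.54148199 -0.70743945]
 [-0.01438251 -0.61236635 -0.79044329  1.05578312]
 [ 0.          0.          0.          1.        ]]
top [[568.54513985   0.         315.82448003]
 [  0.         568.54513985 240.05472598]
 [  0.           0.           1.        ]] [-0.17655093  0.          0.          0.          0.        ] [[-0.12378293 -0.96824788  0.21719537  0.37154748]
 [-0.99229474  0.12196624 -0.02180341 -0.04502354]
 [-0.0053794  -0.21822071 -0.97588462  1.16712021]
 [ 0.          0.          0.          1.        ]]
{'clock': 0.1, 'joint_pos': array([-5.36812963e+01,  2.05883189e+01,  6.39823520e-01, -1.63190016e-02,
       -7.01357062e+01, -1.65081221e+01]), 'qvel': array([-0.07784272, -0.10037457,  0.17274976,  0.02583826, -0.05731914,
        0.04473862]), 'tau': array([-3.06886621e-03, -5.84163952e+01,  2.93751329e+01,  7.01552019e+00,
        1.01145194e-02, -5.74487035e-05]), 'tool_pos': array([ 0.22861498, -0.63468082,  0.24271575]), 'orientation': array([ 1.79914910e+02, -9.21865350e-03, -1.60194968e+02]), 'force': array([ 0.38006345, -0.93124004, -0.22420922]), 'moment': array([-0.05531381, -0.03441778,  0.00508389]), 'opening': 0.08722234627521752}
```

View pics/scene0.png

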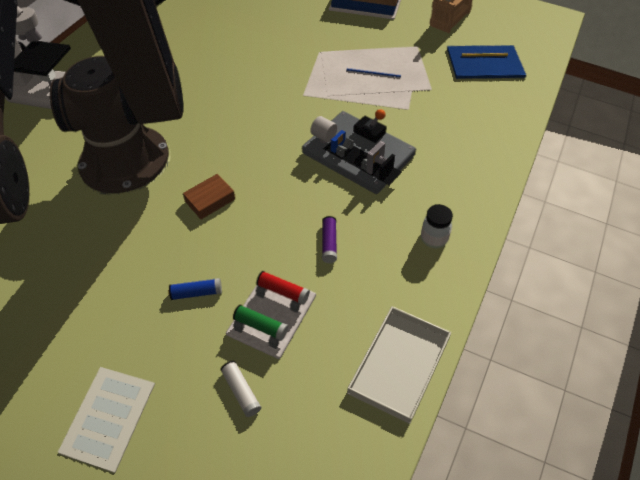

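View pics/top0.png

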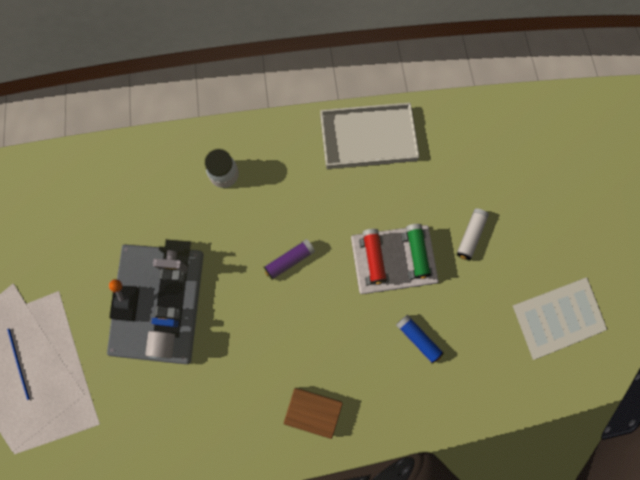

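The job is the green cell in the stand at top (418,250). Possible mix-ups are the purple cell (288,260), blue (420,340), white (472,235) and the red empty cell (374,257). Next I measure.

```bash
cat > h.py <<'E'
import numpy as np, cv2
from plant import telemetry, vision, recognise, silhouettes, place_of
def proj(P,s):
    T=np.linalg.inv(s["cam_to_world"]); r,_=cv2.Rodrigues(T[:3,:3])
    return cv2.projectPoints(np.asarray(P,float).reshape(-1,1,3),r,T[:3,3],s["mtx"],np.array(s["dist"]))[0].reshape(-1,2)
def ray(px,s):
    u=cv2.undistortPoints(np.array([[px]],float),s["mtx"],np.array(s["dist"]))[0,0]
    C=np.array(s["cam_to_world"]); d=C[:3,:3]@np.r_[u,1]; return C[:3,3],d
def atz(px,s,z):
    o,d=ray(px,s); return o+d*(z-o[2])/d[2]
def tri(pxs,ss):
    A=np.zeros((3,3));b=np.zeros(3)
    for p,s in zip(pxs,ss):
        o,d=ray(p,s); d=d/np.linalg.norm(d); M=np.eye(3)-np.outer(d,d); A+=M;b+=M@o
    return np.linalg.solve(A,b)
E
python3 - <<'E'
from h import *
sc=vision.snapshot("scene"); tp=vision.snapshot("top")
for n in ["full_cell_mid","full_cell_button","empty_cell_mid","stand","lamp","bay","bridge","contact","switch_tip","jar_mid"]:
    a=place_of(n,sc); b=place_of(n,tp)
    f=lambda L:[(np.round(x["xy"],1).tolist(),round(x["conf"],2)) for x in L[:4]]
    print(n,"S",f(a),"T",f(b), np.round(tri([a[0]["xy"],b[0]["xy"]],[sc,tp]),4) if a and b else "")
cv2.imwrite("pics/c1.png",cv2.resize(tp["color"][200:320,340:500,::-1],None,fx=5,fy=5,interpolation=2))
cv2.imwrite("pics/c2.png",cv2.resize(tp["color"][230:380,90:250,::-1],None,fx=4,fy=4,interpolation=2))
cv2.imwrite("pics/c3.png",cv2.resize(sc["color"][100:200,290:430,::-1],None,fx=5,fy=5,interpolation=2))
E
```

```text
full_cell_mid S [([242.3, 385.9], 0.81), ([193.6, 290.2], 0.77), ([324.8, 238.2], 0.72), ([257.5, 320.9], 0.56)] T [([420.9, 337.9], 0.8), ([471.8, 233.6], 0.7), ([420.8, 250.2], 0.64), ([287.3, 260.5], 0.59)] [ 0.4434 -0.3006 -0.3619]
full_cell_button S [([225.4, 366.1], 0.91), ([329.8, 219.9], 0.67), ([167.2, 290.4], 0.61), ([232.7, 313.1], 0.57)] T [([440.2, 359.8], 0.94), ([421.7, 275.7], 0.81), ([465.2, 259.1], 0.78), ([264.3, 273.9], 0.72)] [ 0.3957 -0.3129 -0.261 ]
empty_cell_mid S [([282.7, 288.7], 0.62)] T [([370.4, 256.4], 0.89)] [ 0.5739 -0.1775  0.036 ]
stand S [([272.4, 316.2], 0.59)] T [([397.2, 259.9], 0.85)] [ 0.5703 -0.232   0.0026]
lamp S [([355.2, 169.5], 0.58)] T [([177.6, 293.9], 0.77)] [ 0.5521  0.2292 -0.0047]
bay S [([354.1, 149.6], 0.93), ([353.3, 168.6], 0.64)] T [([166.7, 288.9], 0.87)] [0.5504 0.2311 0.0644]
bridge S [([372.6, 148.9], 0.66)] T [([169.0, 262.5], 0.6)] [0.5988 0.217  0.0981]
contact S [([341.9, 141.8], 0.9)] T [([164.8, 319.4], 0.95)] [0.4996 0.2499 0.0483]
switch_tip S [([380.2, 113.9], 0.46)] T [([222.4, 170.9], 0.59), ([112.9, 285.4], 0.49)] [0.6701 0.0597 0.3574]
jar_mid S [([435.2, 227.1], 0.63)] T [([219.3, 171.2], 0.57)] [0.7978 0.1139 0.0322]
```

View pics/c1.png

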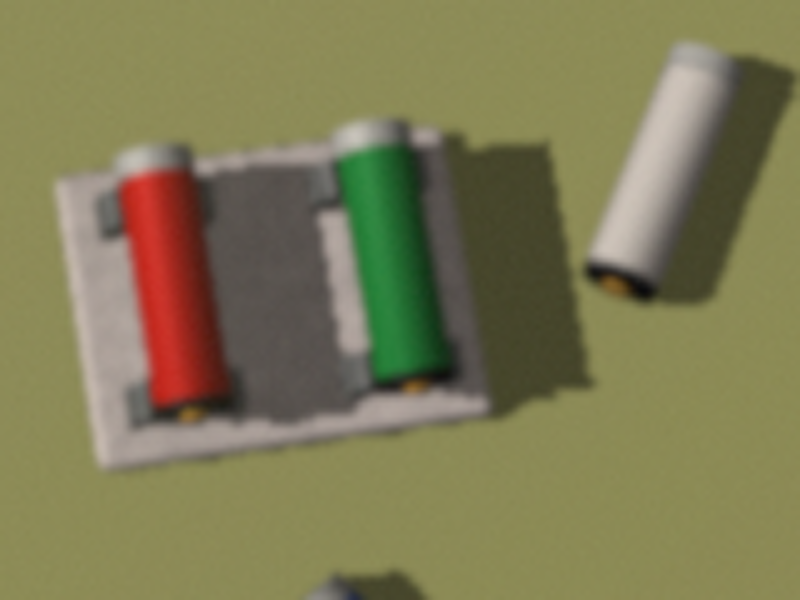

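View pics/c2.png

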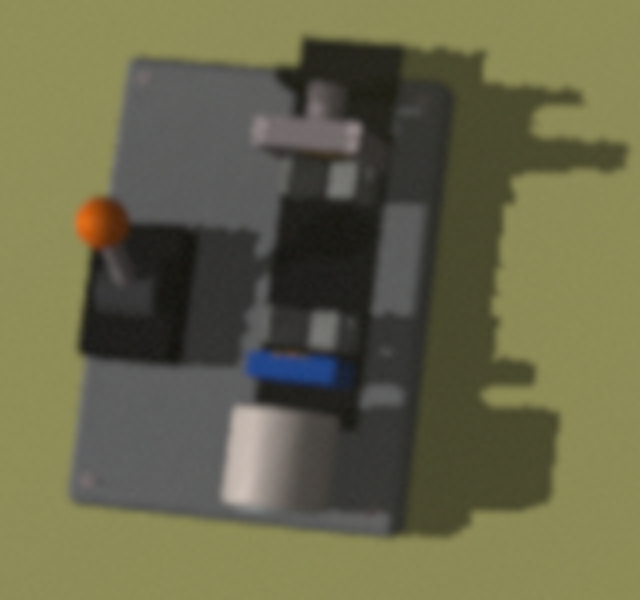

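View pics/c3.png

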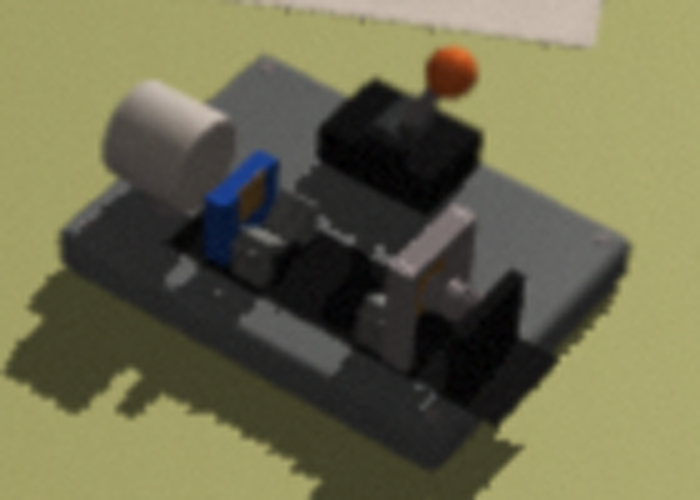

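Choice: the green cell, seated in the stand, button towards the robot (c1: button (415,385), which is top pixel (423,277)); the white look-alike lies outside. The lamp's blue contact is at c2 (295,367), the bridge at (307,133) and the lever ball at (103,222). Next I fit poses with a model overlay.

```bash
cat > fit.py <<'E'
from h import *
from scipy.optimize import least_squares
sc=vision.snapshot("scene"); tp=vision.snapshot("top")
def R(y): c,s=np.cos(y),np.sin(y); return np.array([[c,-s,0],[s,c,0],[0,0,1]])
def W(p,L): return np.array([p[0],p[1],0])+np.asarray(L,float)@R(p[2]).T
# lamp: (local pt, cam, px)
Z=.028
obsL=[((0,0,.062),tp,(166.7,288.9)),((-.051,0,.087),tp,(169,262.5)),((.055,0,.062),tp,(164.8,319.4)),
((0,0,.062),sc,(354.1,149.6)),((-.051,0,.087),sc,(372.6,148.9)),((.055,0,.062),sc,(341.9,141.8)),
((-.095,-.122,Z),tp,(122.5,244.5)),((.139,-.122,Z),tp,(108,355.5)),
((.139,-.122,Z),sc,(290+265/5,100+55/5)),((-.095,-.122,Z),sc,(290+628/5,100+245/5)),((.139,.052,Z),sc,(290+63/5,100+235/5)),((-.095,.052,Z),sc,(290+437/5,100+445/5))]
obsS=[((0,.045,.046),tp,(420.8,250.2)),((0,-.045,.046),tp,(370.4,256.4)),((0,0,0),tp,(397.2,259.9)),((.055,.045,.046),tp,(423,277)),((.055,-.045,.046),tp,(340+190/5,200+412/5)),
((0,.045,.046),sc,(257.5,320.9)),((0,-.045,.046),sc,(282.7,288.7)),((0,0,0),sc,(272.4,316.2)),((.055,.045,.046),sc,(232.7,313.1))]
for nm,obs,x0 in [("lamp",obsL,[.55,.23,3.1]),("stand",obsS,[.57,-.23,3.1])]:
    f=lambda p:np.concatenate([proj(W(p,[l]),s)[0]-px for l,s,px in obs])
    r=least_squares(f,x0,loss="soft_l1"); print(nm,r.x,np.degrees(r.x[2])); print(np.round(f(r.x).reshape(-1,2),1).tolist())
    for s,k in((tp,'T'),(sc,'S')):
        sel=[o for o in obs if o[1] is s]
        g=lambda p:np.concatenate([proj(W(p,[l]),s)[0]-px for l,s,px in sel])
        q=least_squares(g,x0,loss="soft_l1").x; print("  only",k,q)
    if nm=="lamp": pl=r.x
    else: ps=r.x
np.save("pl.npy",pl);np.save("ps.npy",ps)
def box(x0,x1,y0,y1,z0,z1):
    c=[(x,y,z) for x in(x0,x1) for y in(y0,y1) for z in(z0,z1)]
    return [(c[i],c[j]) for i in range(8) for j in range(i+1,8) if sum(a!=b for a,b in zip(c[i],c[j]))==1]
def draw(s,roi,k,fn):
    x0,y0,w,h=roi; im=cv2.resize(s["color"][y0:y0+h,x0:x0+w,::-1],None,fx=k,fy=k,interpolation=2)
    def L(p,segs,c):
        for a,b in segs:
            q=(proj(W(p,[a,b]),s)-[x0-.5,y0-.5])*k
            cv2.line(im,tuple(int(v) for v in q[0]),tuple(int(v) for v in q[1]),c,1,cv2.LINE_AA)
    m=.001
    L(pl,box(-.095,.139,-.122,.052,0,.028),(255,255,0)); L(pl,box(.055,.067,-.022,.022,.03,.068),(0,255,255)); L(pl,box(-.058,-.044,-.0265,.0265,.087,.093),(0,0,255))
    L(pl,[((-.055,0,.062),(.055,0,.062))],(255,255,255))
    L(ps,box(-.0625,.0625,-.0825,.0825,0,.012),(255,0,0)); 
    for y in(-.045,.045): L(ps,[((-.055,y,.046),(.055,y,.046)),((-.051,y-.016,.046),(.051,y-.016,.046)),((-.051,y+.016,.046),(.051,y+.016,.046))],(255,255,255))
    cv2.imwrite(fn,im)
draw(tp,(90,230,160,150),4,"pics/o1.png");draw(sc,(290,90,140,110),5,"pics/o2.png");draw(tp,(340,205,110,100),6,"pics/o3.png");draw(sc,(215,255,120,110),5,"pics/o4.png")
E
python3 fit.py
```

```text
lamp [0.55236289 0.23250137 2.94351126] 168.65077194128008
[[1.9, 1.6], [-0.5, 0.5], [0.5, -1.3], [3.5, -0.4], [3.1, 2.0], [-2.5, -2.2], [-0.2, -1.5], [-0.6, -0.3], [-1.6, -0.6], [0.8, -0.9], [-2.7, -0.1], [-0.4, 0.3]]
  only T [0.55223495 0.23271956 2.94903826]
  only S [0.5533223  0.23207469 2.93263953]
stand [ 0.57246599 -0.23002504  3.11476268] 178.46275576136742
[[-1.3, 1.3], [5.1, -0.5], [-2.6, -1.9], [0.1, 1.3], [0.7, 0.5], [0.9, 2.2], [-1.0, -0.1], [-0.3, 0.7], [2.2, -1.5]]
  only T [ 0.57331869 -0.22949506  3.12963557]
  only S [ 0.57167304 -0.22953225  3.09125252]
```

View pics/o1.png

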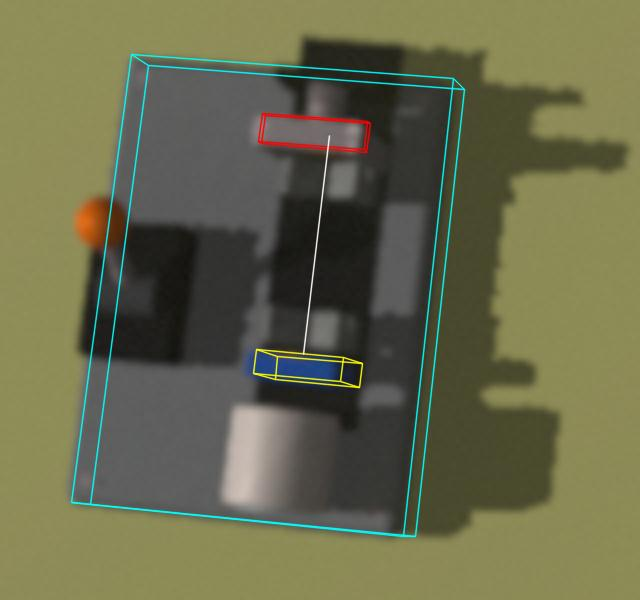

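View pics/o2.png

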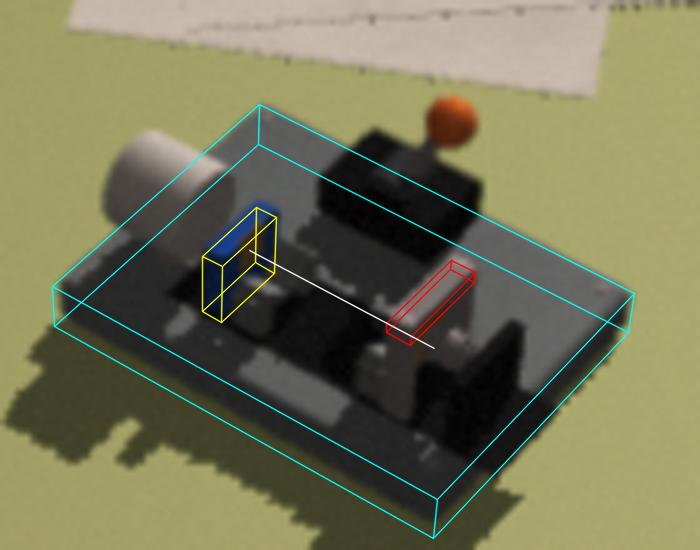

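View pics/o3.png

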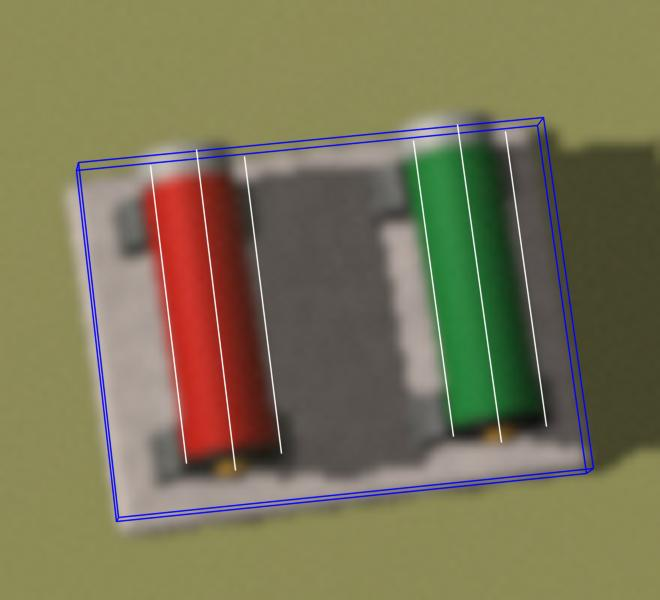

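View pics/o4.png

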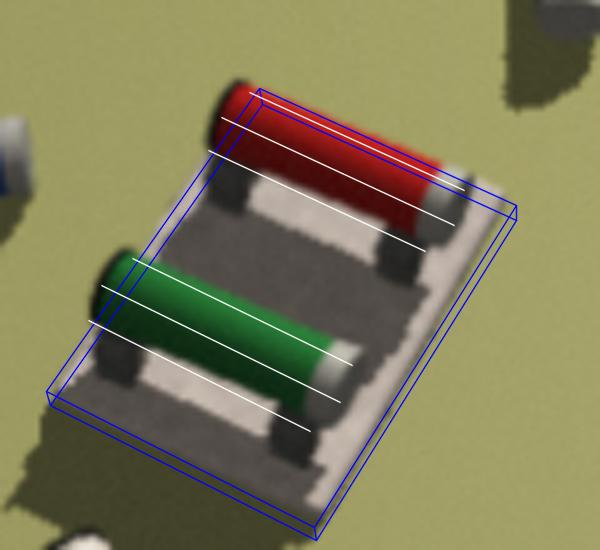

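The overlays sit about 1.5 px off on the bay parts and the cells, so I'll pick points in larger crops and refit.

Run:
```python
from h import *
sc=vision.snapshot("scene"); tp=vision.snapshot("top")
def crop(s,x0,y0,w,h,k,fn):
    im=cv2.resize(s["color"][y0:y0+h,x0:x0+w,::-1],None,fx=k,fy=k,interpolation=cv2.INTER_CUBIC)
    im=(255*(im/255.)**.6).astype(np.uint8)
    for i in range(0,w,5):
        cv2.line(im,(i*k+k//2,0),(i*k+k//2,6 if i%10 else 12),(0,0,255),1)
        if i%10==0: cv2.putText(im,str(x0+i),(i*k-8,24),0,.4,(0,0,255),1)
    for i in range(0,h,5):
        cv2.line(im,(0,i*k+k//2),(6 if i%10 else 12,i*k+k//2),(0,0,255),1)
        if i%10==0: cv2.putText(im,str(y0+i),(14,i*k+k//2+4),0,.4,(0,0,255),1)
    cv2.imwrite(fn,im)
crop(tp,130,235,75,75,8,"pics/k1.png"); crop(tp,120,290,80,75,8,"pics/k1b.png"); crop(sc,315,110,90,75,8,"pics/k2.png"); crop(tp,350,220,90,72,8,"pics/k3.png"); crop(sc,225,265,95,75,8,"pics/k4.png")
```

```text
(no output)
```

View pics/k1.png

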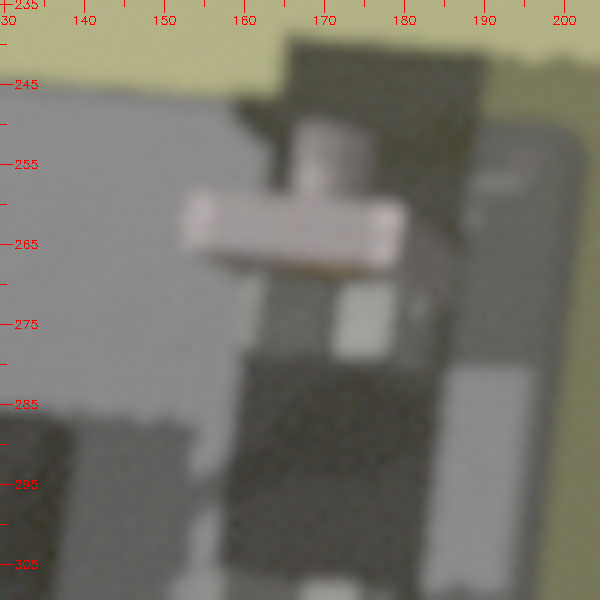

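View pics/k1b.png

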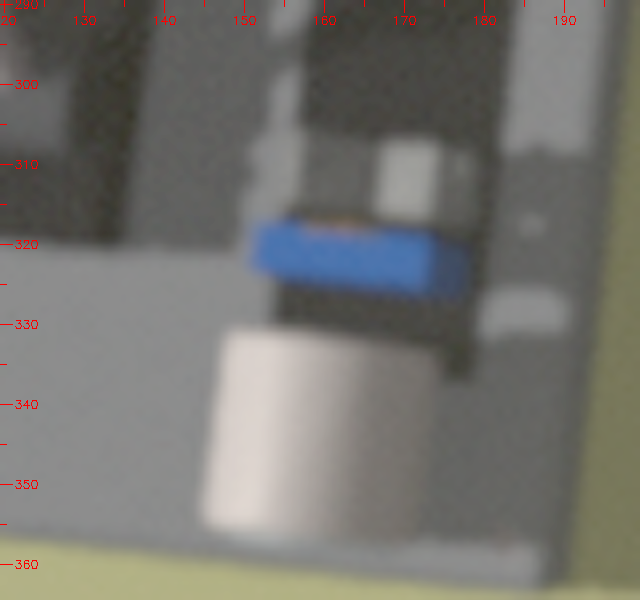

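View pics/k2.png

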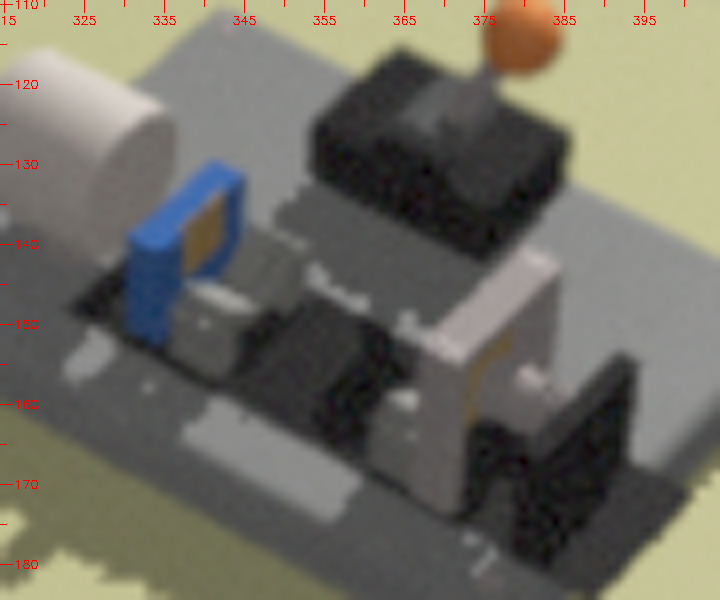

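View pics/k3.png

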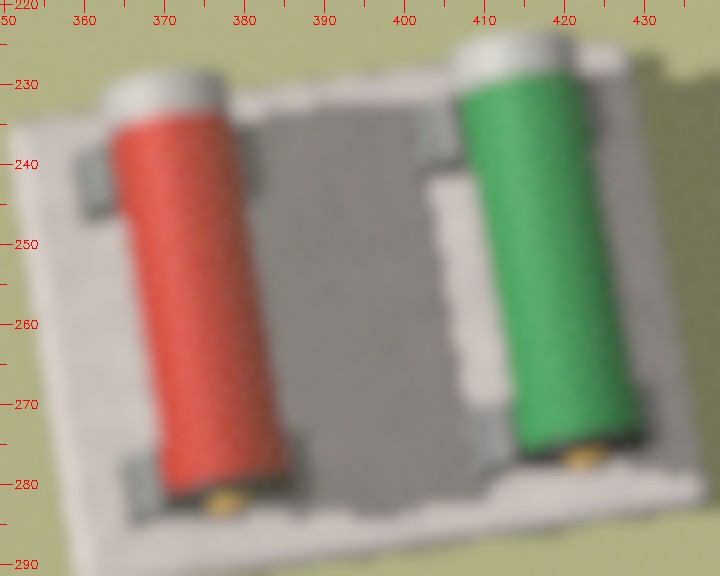

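View pics/k4.png

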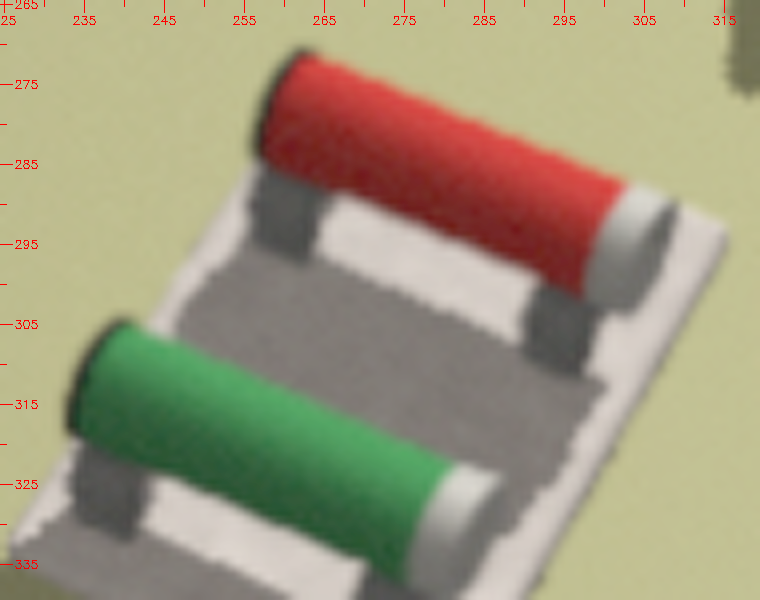

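```bash
cat > edit.py <<'E'
s=open('fit.py').read()
a=s.index("# lamp:"); b=s.index("for nm,obs")
new='''
H=-.5
obsL=[((-.051,0,.093),tp,(166.3,263.1)),((.067,-.022,.068),tp,(150.8,323)),((.055,-.022,.068),tp,(151.8,317)),((.055,.022,.068),tp,(173.3,318.5)),((.067,.022,.068),tp,(172.6,326)),
((.067,-.022,.068),sc,(341.4,129.7)),((.055,-.022,.068),sc,(344.9,131.6)),((.067,.022,.068),sc,(330.8,139.1)),((.055,.022,.068),sc,(334.5,140.7)),
((-.044,-.0265,.093),sc,(380.8,140.1)),((-.058,-.0265,.093),sc,(384.8,142.2)),((-.044,.0265,.093),sc,(367.6,152.6)),((-.058,.0265,.093),sc,(372,154.7))]
obsL+=[((-.058,-.0265,.093),tp,(153.3,258.3)),((-.044,-.0265,.093),tp,(152.3,266.5)),((-.058,.0265,.093),tp,(180.1,259.9))]
obsS=[((.055,.045,.046),tp,(423,277.2)),((-.055,.045,.062),tp,(413.9,223.7)),((.055,-.045,.046),tp,(377.5,282.4)),((-.055,-.045,.062),tp,(370.1,228.2)),
((-.0625,-.0825,.012),tp,(351.4,235.1)),((.0625,-.0825,.012),tp,(358.9,291.4)),((.0625,.0825,.012),tp,(438.3,281.6)),((-.0625,.0825,.012),tp,(427.3,225.1)),
((.051,.045,.046),sc,(236.6,311.4)),((.051,-.045,.046),sc,(259.6,277.1)),((-.055,-.045,.046),sc,(305.8,296.8)),((-.055,.045,.046),sc,(282.5,332.1)),((-.0625,-.0825,.012),sc,(315.5,293.5))]
obsL=[(a,b,(c[0]+H,c[1]+H)) for a,b,c in obsL];obsS=[(a,b,(c[0]+H,c[1]+H)) for a,b,c in obsS]
'''
open('fit.py','w').write(s[:a]+new+s[b:])
E
python3 edit.py; python3 fit.py
```

```text
lamp [0.55159128 0.23744082 2.93729684] 168.29471221422966
[[-0.4, 0.5], [0.1, 1.0], [-0.2, 0.9], [0.0, 1.5], [-0.0, 0.2], [0.7, 0.3], [1.1, 0.5], [0.4, 0.7], [0.6, 1.1], [-0.0, 0.7], [0.8, 1.1], [0.2, 0.6], [0.7, 1.2], [0.0, 0.7], [0.1, -0.5], [-0.5, 1.3]]
  only T [0.55304867 0.23712257 2.93616945]
  only S [0.54934021 0.23928629 2.94502718]
stand [ 0.57104619 -0.22586672  3.14854375] 180.39826867396985
[[-0.5, 1.7], [0.8, 0.4], [0.8, 2.6], [0.6, 1.6], [-1.1, -0.8], [0.2, 2.0], [-0.4, 0.9], [0.3, -0.8], [1.1, 0.6], [0.6, 0.7], [0.1, 0.3], [2.2, 1.0], [2.3, -0.4]]
  only T [ 0.57344678 -0.22598696  3.14535726]
  only S [ 0.5681067  -0.22591268  3.1359228 ]
```

```bash
sed -i 's/^H=-.5/H=0.0/' fit.py; python3 fit.py
```

```text
lamp [0.55174932 0.23668098 2.9387778 ] 168.3795648872859
[[-0.5, -0.1], [-0.0, 0.4], [-0.3, 0.3], [-0.1, 0.9], [-0.1, -0.5], [0.1, 0.0], [0.5, 0.2], [-0.2, 0.4], [-0.0, 0.9], [-0.6, 0.4], [0.3, 0.8], [-0.4, 0.3], [0.2, 0.9], [-0.1, 0.1], [-0.1, -1.1], [-0.7, 0.7]]
  only T [0.55194946 0.23619711 2.9361038 ]
  only S [0.55112813 0.23824729 2.94462789]
stand [ 0.57111969 -0.2267033   3.14483283] 180.18564815706029
[[-0.7, 1.2], [0.8, -0.1], [0.6, 1.9], [0.6, 1.0], [-1.1, -1.5], [-0.1, 1.2], [-0.6, 0.5], [0.3, -1.2], [0.4, 0.3], [0.1, 0.5], [-0.5, 0.3], [1.4, 0.9], [1.8, -0.5]]
  only T [ 0.57229582 -0.22684886  3.14528806]
  only S [ 0.56958449 -0.22647529  3.13556458]
```

View pics/o1.png

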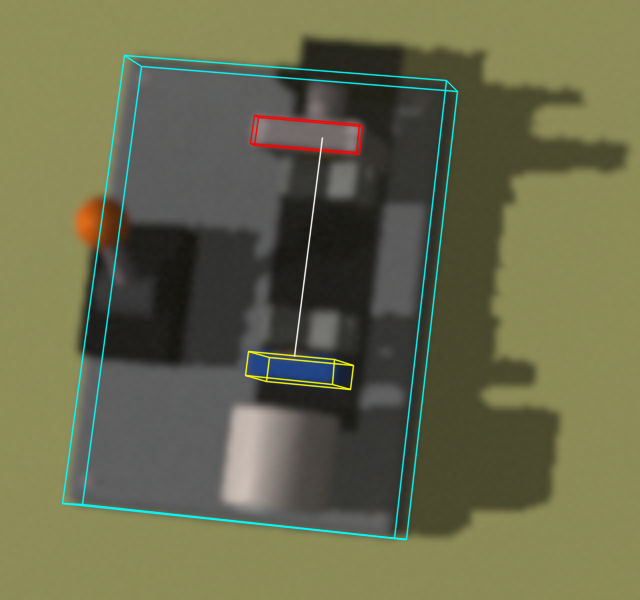

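View pics/o2.png

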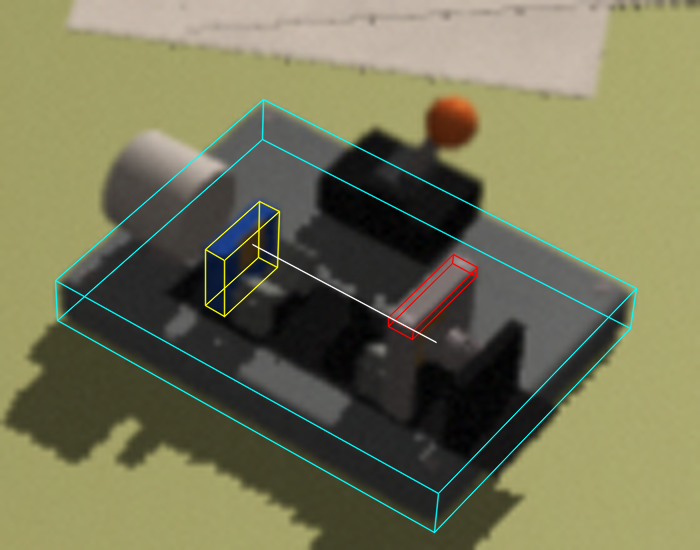

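View pics/o3.png

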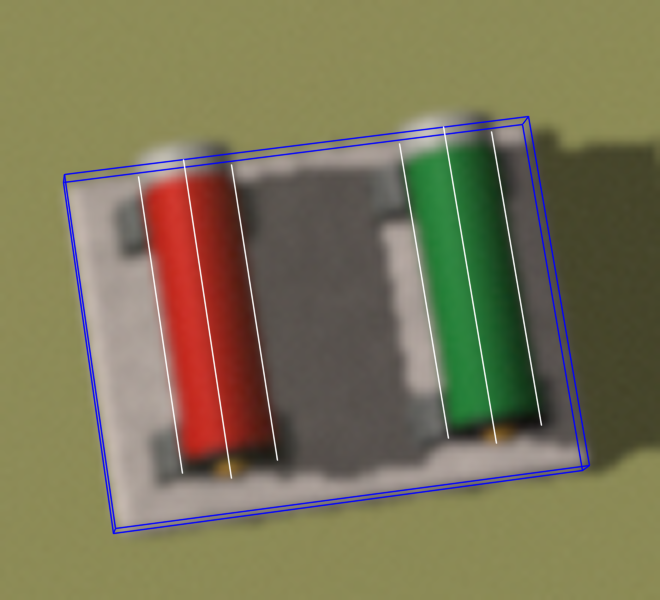

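View pics/o4.png

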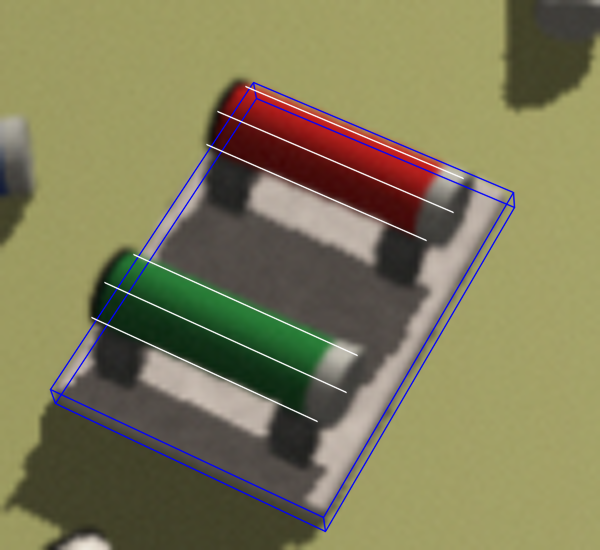

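Run:
```python
from h import *
sc=vision.snapshot("scene"); tp=vision.snapshot("top")
a=atz((414.4,230.1),tp,.046);b=atz((422.1,273.9),tp,.046);print("axis yaw top",np.degrees(np.arctan2(*(b-a)[1::-1])),a,b)
print("red", [np.round(atz(p,tp,.046),4) for p in((370.9,235.7),(377.8,279.5))])
bt=tri([(233.5,313.8),(423,277.2)],[sc,tp]);print("button",bt, atz((423,277.2),tp,.046))
print("flat rim",atz((413.9,223.7),tp,.062),"flat sc",atz((282.5,332.1),sc,.046), "disc sc",atz((236.6,311.4),sc,.046))
```

```text
axis yaw top -179.36694218952456 [ 0.61658823 -0.27194167  0.046     ] [ 0.52540194 -0.27294923  0.046     ]
red [array([ 0.6161, -0.1819,  0.046 ]), array([ 0.5256, -0.1827,  0.046 ])]
button [ 0.5170705  -0.27606693  0.042684  ] [ 0.51855483 -0.27368502  0.046     ]
flat rim [ 0.62631083 -0.26985426  0.062     ] flat sc [ 0.62301145 -0.27104923  0.046     ] disc sc [ 0.5191531  -0.27168338  0.046     ]
```

```bash
python3 -m handwheel '[[[0,0,0,0.113,0],[0,0,0,0.113,0.1],[0,0,0,0.114,0.2],[-0.026,0.028,0,0,0.35],[-0.026,0.028,0,0,0.35],[-0.026,0.028,0,0,0.35],[-0.026,0.028,0,0,0.35],[-0.026,0.028,0,0,0.35],[-0.026,0.028,0,0,0.35],[-0.026,0.028,0,0,0.35],[-0.026,0.028,0,0,0.35],[-0.026,0.028,0,0,0.35],[-0.026,0.028,0.02,0,0.35],[-0.026,0.028,0.02,0,0.35],[-0.026,0.028,0.02,0,0.35],[-0.026,0.027,0.02,0,0.35],[-0.006,0,0.02,0,0.35],[0,0,0,0,0.35],[0,0,0,0,0.35]]]'
```

```text
clock: 3.28
tool_pos: [0.5672, -0.2729, 0.1448]
orientation: [180.0, -0.2, -179.6]
force: [0.4, -0.4, 1.8]
opening: 0.0571
```

```bash
python3 -m handwheel '[[[-0.0045,0.001,0.03,0,0.35],[0,0,0.03,0,0.35],[0,0,0,0,0.35]]]'
python3 - <<'E'
from h import *
for n,roi in(("top",(350,190,130,100)),("scene",(190,220,150,120))):
    s=vision.snapshot(n); x0,y0,w,h=roi
    im=cv2.resize(s["color"][y0:y0+h,x0:x0+w,::-1],None,fx=5,fy=5,interpolation=2)
    o=telemetry.get_obs(); p=o["tool_pos"]; q=(proj([p,p-[0,0,.017]],s)-[x0-.5,y0-.5])*5
    for a in q: cv2.drawMarker(im,tuple(int(v) for v in a),(255,0,255),0,14,1)
    cv2.imwrite(f"pics/g_{n}.png",im)
print(p)
E
```

```text
clock: 3.53
tool_pos: [0.5689, -0.2724, 0.0823]
orientation: [179.9, -0.3, -179.8]
force: [-0.9, -0.1, -1.6]
opening: 0.057
[ 0.57145657 -0.27335712  0.08688856]
```

View pics/g_top.png

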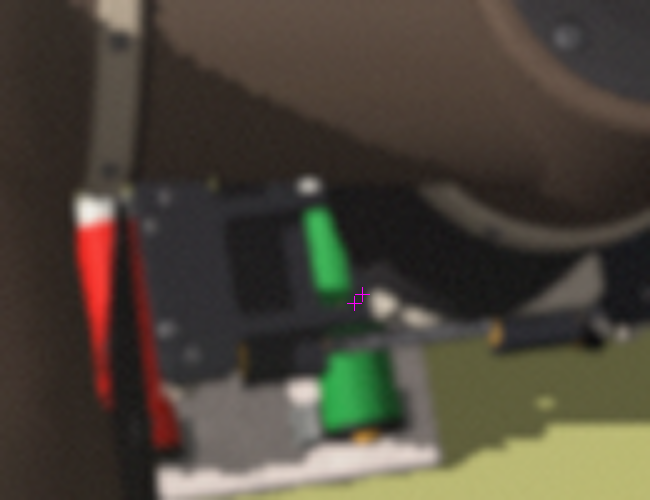

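View pics/g_scene.png

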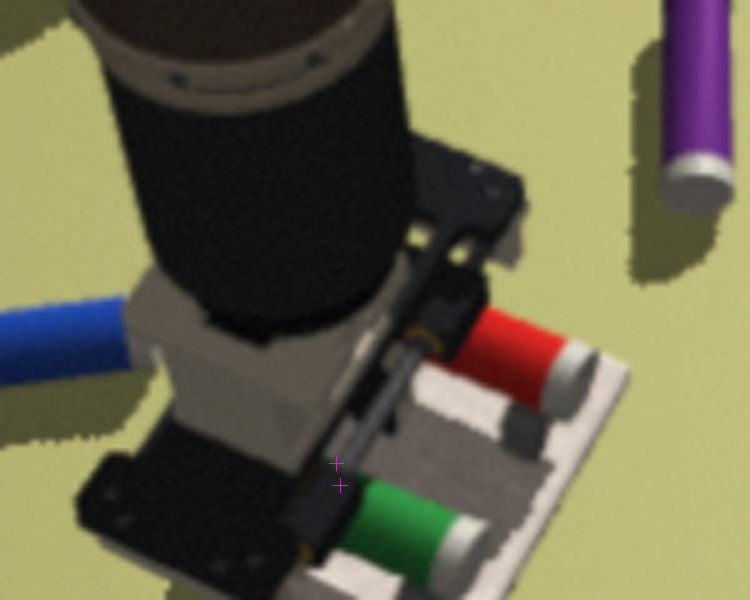

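```bash
python3 -m handwheel '[[[0,0,0.02,0,0.35],[0,0,0.014,0,0.35],[0,0,0,0,0.35],[0,0,0,0,0.35],[0,0,0,0,0.35]]]'
```

```text
clock: 4.05
tool_pos: [0.5732, -0.2731, 0.0544]
orientation: [-179.9, 0.2, -179.7]
force: [0.6, -0.5, -0.8]
opening: 0.0569
```

```bash
python3 -m handwheel '[[[0,0,0.01,0,0.35],[0,0,0,0,0.35],[0,0,0,0,0.35]]]'; python3 -m handwheel '[[[0,0,0,0,0.35]]]'
```

```text
clock: 4.3
tool_pos: [0.5718, -0.2724, 0.0419]
orientation: [180.0, -0.0, -179.7]
force: [0.6, -0.9, -0.2]
opening: 0.057
clock: 4.38
tool_pos: [0.5721, -0.2724, 0.0421]
orientation: [-180.0, -0.0, -179.7]
force: [-0.3, 0.5, 0.7]
opening: 0.0568
```

```bash
python3 -m handwheel '[[[0,0,-0.002,0,0.35],[0,0,0,0,1],[0,0,0,0,1],[0,0,0,0,1],[0,0,0,0,1],[0,0,0,0,1],[0,0,0,0,1]]]'; python3 -m handwheel '[[[0,0,-0.01,0,1],[0,0,-0.02,0,1],[0,0,-0.03,0,1],[0,0,-0.02,0,1],[0,0,0,0,1],[0,0,0,0,1]]]'
```

```text
clock: 4.97
tool_pos: [0.572, -0.2708, 0.0441]
orientation: [179.9, -0.0, -179.7]
force: [-0.3, 9.4, 3.5]
opening: 0.0316
clock: 5.47
tool_pos: [0.5727, -0.2726, 0.1256]
orientation: [-180.0, 0.2, -179.7]
force: [-0.3, 0.9, -2.4]
opening: 0.0312
```

```bash
python3 -m handwheel '[[[-0.027,0.001,0,0,1],[-0.027,0,0,0,1],[-0.026,0,0.02,0,1],[0,0,0.03,0,1],[0,0,0.022,0,1],[0,0,0,0,1],[0,0,0,0,1],[0,0,0,0,1]]]'
```

```text
clock: 6.13
tool_pos: [0.6521, -0.2713, 0.0526]
orientation: [-180.0, -0.0, -179.7]
force: [-0.7, 0.3, -1.2]
opening: 0.0315
```

Run:
```python
from h import *
print(telemetry.get_obs()["tool_pos"],telemetry.get_obs()["force"])
for n,roi in(("top",(350,150,130,120)),("scene",(200,240,150,120))):
    s=vision.snapshot(n); x0,y0,w,h=roi
    im=cv2.resize(s["color"][y0:y0+h,x0:x0+w,::-1],None,fx=5,fy=5,interpolation=2); im=(255*(im/255.)**.6).astype(np.uint8)
    cv2.imwrite(f"pics/h_{n}.png",im)
```

```text
[ 0.65210566 -0.27126409  0.05255823] [-0.66452946  0.34621081 -1.22157644]
```

View pics/h_scene.png

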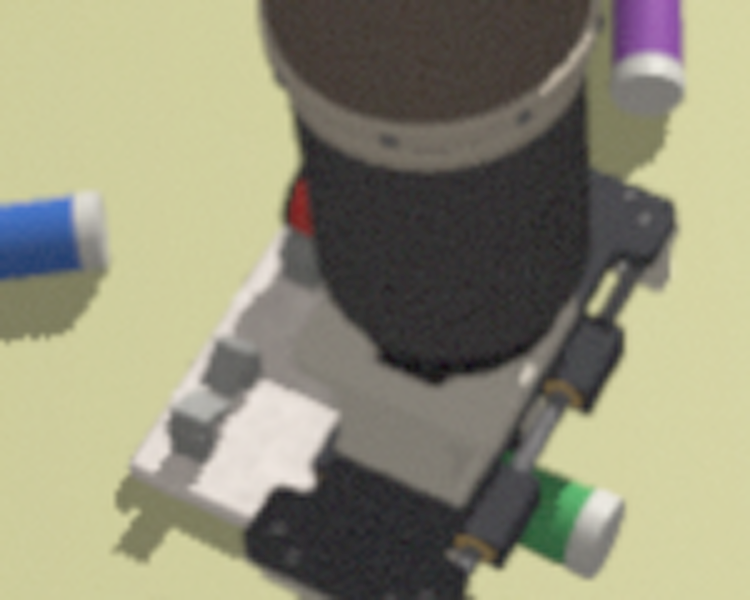

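```bash
python3 -m handwheel '[[[0,0,0.005,0,1],[0,0,0.003,0,1],[0,0,0.002,0,1],[0,0,0.002,0,1],[0,0,0.001,0,1],[0,0,0,0,1]]]'; python3 -m handwheel '[[[0,0,0.001,0,1],[0,0,0.001,0,1],[0,0,0.001,0,1],[0,0,0.001,0,1],[0,0,0,0,1]]]'
```

```text
clock: 6.73
tool_pos: [0.6536, -0.2711, 0.0404]
orientation: [-179.9, 0.2, -179.6]
force: [1.7, 0.8, 3.7]
opening: 0.0313
clock: 7.15
tool_pos: [0.6543, -0.271, 0.0368]
orientation: [-179.9, 0.3, -179.6]
force: [2.9, 1.6, 5.1]
opening: 0.0317
```

```bash
python3 -m handwheel '[[[0,0,0.001,0,1],[0,0,0.0008,0,1],[0,0,0,0,1]]]'; python3 -m handwheel '[[[0,0,-0.01,0,1],[0,0,-0.03,0,1],[0,0,-0.04,0,1],[0,0,-0.04,0,1],[0,0,-0.04,0,1],[0,0,-0.03,0,1],[0,0,0,0,1],[0,0,0,0,1]]]'
python3 - <<'E'
from h import *
print(telemetry.get_obs()["tool_pos"],telemetry.get_obs()["force"])
for n,roi in(("top",(330,130,160,120)),("scene",(200,200,160,120))):
    s=vision.snapshot(n); x0,y0,w,h=roi
    im=cv2.resize(s["color"][y0:y0+h,x0:x0+w,::-1],None,fx=5,fy=5,interpolation=2); im=(255*(im/255.)**.6).astype(np.uint8)
    cv2.imwrite(f"pics/i_{n}.png",im)
E
```

```text
clock: 7.4
tool_pos: [0.6544, -0.271, 0.0351]
orientation: [-179.9, 0.3, -179.6]
force: [4.1, 2.3, 5.7]
opening: 0.0312
clock: 8.07
tool_pos: [0.6524, -0.2711, 0.2262]
orientation: [-180.0, 0.2, -179.7]
force: [0.5, 0.1, -3.1]
opening: 0.0314
[ 0.65243702 -0.27113899  0.22619529] [ 0.52546672  0.08288042 -3.05511739]
```

View pics/i_scene.png

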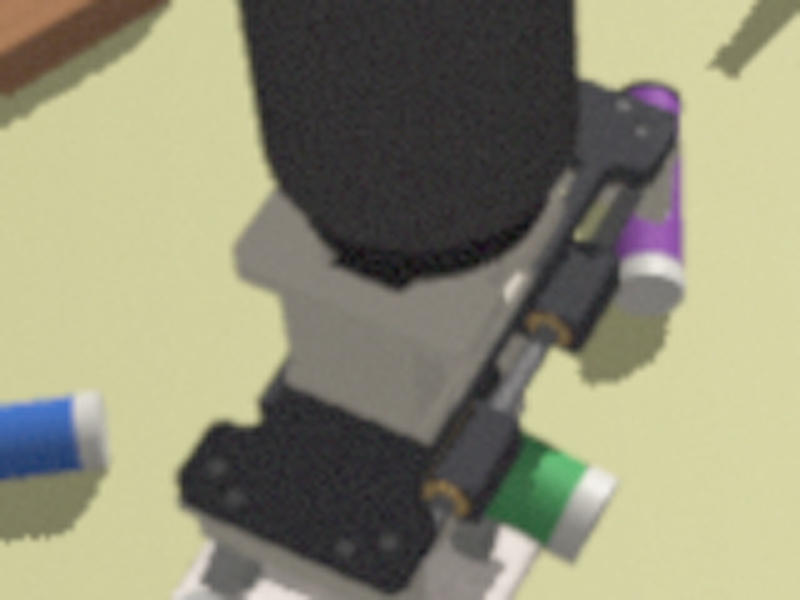

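View pics/i_top.png

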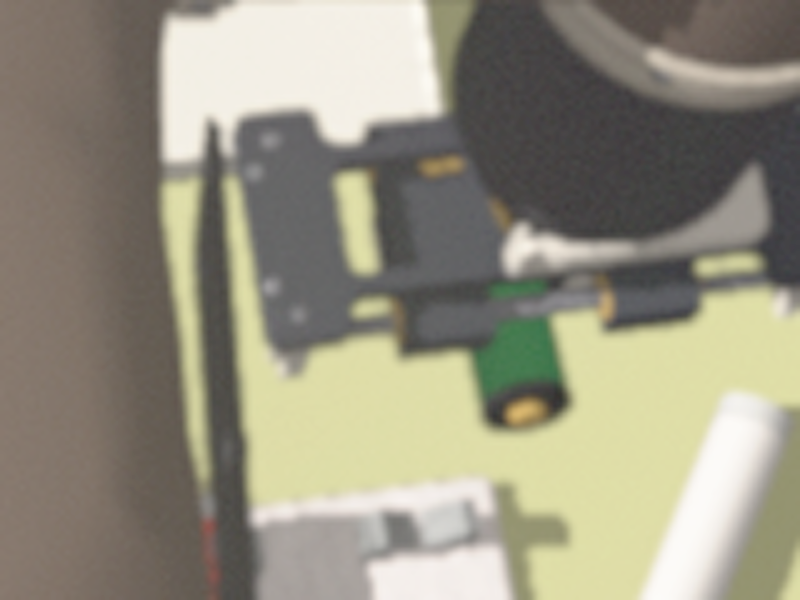

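Run:
```python
from h import *
from scipy.optimize import least_squares
sc=vision.snapshot("scene"); tp=vision.snapshot("top")
P=np.array([.6524,-.2711,.2282])
def pts(v):
    d,t,z=v; m=lambda l: P+[-(l+d)*np.cos(t),0,z+(l+d)*np.sin(t)]
    return m
obs=[(.055,tp,(435.0,212.0)),(-.055,sc,(318.9,304.6))]
for dz in(0,):
  f=lambda v:np.r_[np.concatenate([proj([pts(v)(l)],s)[0]-p for l,s,p in obs]), v[2]/.001]
  r=least_squares(f,[0,.25,0]);print(r.x,f(r.x))
for n in("full_cell_mid","full_cell_button"):
  print(n,[(np.round(x["xy"],1),round(x["conf"],2)) for s in(tp,sc) for x in place_of(n,s)[:6]])
```

```text
[4.79730342e-04 3.12351724e-01 1.32030417e-04] [-0.33833413  0.12967215 -0.1097787   0.24056219  0.13203042]
full_cell_mid [(array([420.5, 338.8]), 0.8), (array([428.9, 188.3]), 0.6), (array([473.8, 234.1]), 0.6), (array([177.1, 294.1]), 0.25), (array([240. , 387.3]), 0.72), (array([192.4, 290.3]), 0.6), (array([288.4, 285.7]), 0.59), (array([326.5, 236.9]), 0.57)]
full_cell_button [(array([442.2, 358.3]), 0.87), (array([460.9, 258.9]), 0.8), (array([437.5, 212. ]), 0.59), (array([226.1, 364.2]), 0.78), (array([327.2, 216.9]), 0.72), (array([169.2, 291.9]), 0.58)]
```

```bash
python3 -m handwheel '[[[0,0,0,0.07,1],[0,0,0,0.07,1],[0.007,0.015,0,0.068,1],[0.0136,0.0298,0,0,1],[0.0136,0.0298,0,0,1],[0.0136,0.0298,0,0,1],[0.0136,0.0298,0,0,1],[0.0136,0.0298,0,0,1],[0.0136,0.0298,0,0,1],[0.0136,0.0298,0,0,1],[0.0136,0.0298,0,0,1],[0.0136,0.0298,0,0,1],[0.0136,0.0298,0,0,1],[0.0136,0.0298,0,0,1],[0.0136,0.0298,0,0,1],[0.0136,0.0298,0,0,1],[0.0136,0.0298,0,0,1],[0.0136,0.0298,0,0,1],[0.007,0.015,0,0,1],[0,0,0,0,1]]]'; python3 -m handwheel '[[[0,0,0,0,1],[0,0,0,0,1]]]'
python3 - <<'E'
from h import *
o=telemetry.get_obs();print(o["tool_pos"],o["force"],o["orientation"])
for n,roi in(("top",(80,180,160,120)),("scene",(270,30,160,120))):
    s=vision.snapshot(n); x0,y0,w,h=roi
    im=cv2.resize(s["color"][y0:y0+h,x0:x0+w,::-1],None,fx=5,fy=5,interpolation=2); im=(255*(im/255.)**.6).astype(np.uint8)
    cv2.imwrite(f"pics/j_{n}.png",im)
E
```

```text
clock: 10.13
tool_pos: [0.5325, 0.2431, 0.2228]
orientation: [180.0, -0.0, 168.6]
force: [0.3, -0.4, -1.4]
opening: 0.0316
clock: 10.3
tool_pos: [0.533, 0.2395, 0.2229]
orientation: [-180.0, -0.0, 168.4]
force: [0.2, -0.2, -1.5]
opening: 0.0309
[0.5330291  0.23952096 0.22287387] [ 0.20516132 -0.23607356 -1.49089275] [-1.79959627e+02 -2.37969955e-02  1.68433724e+02]
```

View pics/j_scene.png

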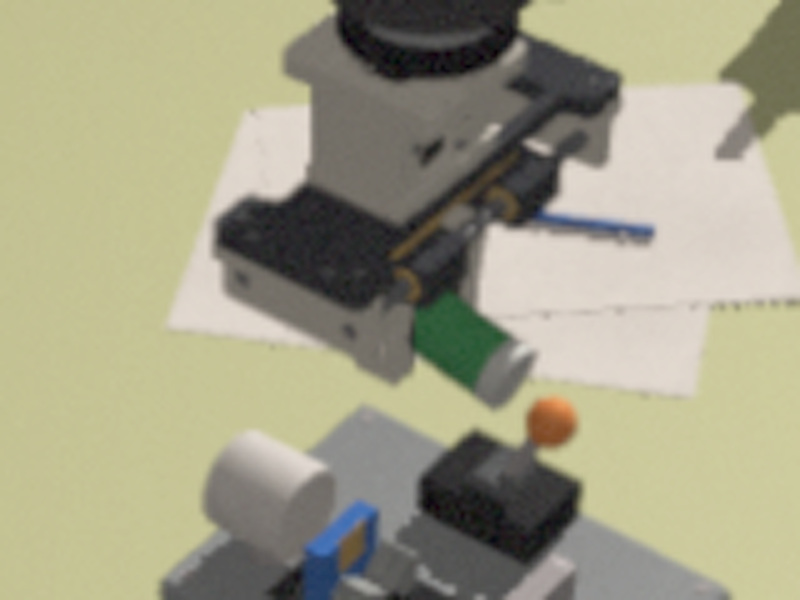

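View pics/j_top.png

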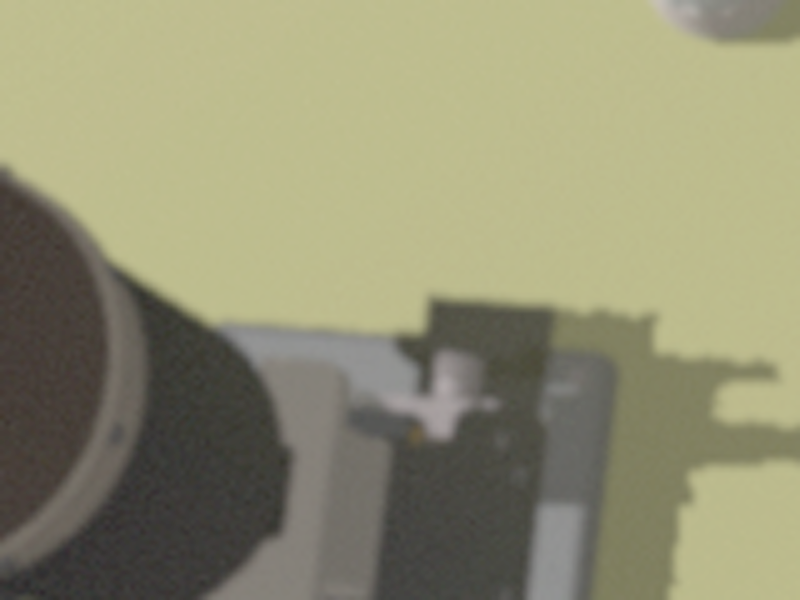

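Run:
```python
from h import *
from scipy.optimize import least_squares
sc=vision.snapshot("scene"); tp=vision.snapshot("top")
o=telemetry.get_obs();P=o["tool_pos"]+[0,0,.002]; y=np.radians(o["orientation"][2]);u=np.array([np.cos(y),np.sin(y),0])
m=lambda l,d,t:P+u*(l+d)*np.cos(t)+np.array([0,0,1])*(l+d)*np.sin(t)
f=lambda v:proj([m(-.055,*v)],sc)[0]-(373.4,105.6)
print(least_squares(f,[0,.28]).x)
print("ball",tri([(380,114.3),(115.5,285.5)],[sc,tp]), "lamp",np.load("pl.npy"))
L=np.load("pl.npy");c,s=np.cos(L[2]),np.sin(L[2]);d=o["tool_pos"][:2]-L[:2];print("tcp in bay",d@[c,s],d@[-s,c],o["tool_pos"][2])
b=tri([(380,114.3),(115.5,285.5)],[sc,tp]);d=b[:2]-L[:2];print("ball in lamp",d@[c,s],d@[-s,c])
```

```text
[-1.45258131e-04  2.00336746e-01]
ball [0.56755858 0.32651891 0.10464985] lamp [0.55174932 0.23668098 2.9387778 ]
tcp in bay 0.018414822220862135 0.0015034248509921738 0.22319103561545475
ball in lamp 0.0026105908869204957 -0.0911809816479007
```

The lever ball's top is at about z 0.113. At bay height, my present deep grip would put the gripper body (underside 0.109) onto it. I'll set the cell back on its rest and re-grip it 12 mm nearer the fingertips.

```bash
python3 -m handwheel '[[[-0.0045,-0.0159,0,0,1],[-0.0091,-0.0318,0,0,1],[-0.0091,-0.0318,0,0,1],[-0.0091,-0.0318,0,0,1],[-0.0091,-0.0318,0,0,1],[-0.0091,-0.0318,0,0,1],[-0.0091,-0.0318,0,0,1],[-0.0091,-0.0318,0,0,1],[-0.0091,-0.0318,0,0,1],[-0.0091,-0.0318,0,0,1],[-0.0091,-0.0318,0,0,1],[-0.0091,-0.0318,0,0,1],[-0.0091,-0.0318,0,0,1],[-0.0091,-0.0318,0,0,1],[-0.0091,-0.0318,0,0,1],[-0.0045,-0.0159,0,0,1],[0,0,0,-0.07,1],[0,0,0,-0.07,1],[0,0,0,-0.068,1],[0,0,0,0,1]]]'; python3 -m handwheel '[[[-0.004,-0.006,0.03,0,1],[0,0,0.03,0,1],[0,0,0.03,0,1],[0,0,0,0,1],[0,0,0,0,1]]]'
```

```text
clock: 12.17
tool_pos: [0.5702, -0.256, 0.2231]
orientation: [180.0, -0.0, -179.6]
force: [-0.0, -0.1, -1.9]
opening: 0.0313
clock: 12.58
tool_pos: [0.5738, -0.2612, 0.1322]
orientation: [180.0, -0.2, -179.8]
force: [-0.3, -0.3, -0.0]
opening: 0.0308
```

```bash
python3 -m handwheel '[[[0.0015,-0.0097,0.02,0,1],[0,0,0.03,0,1],[0,0,0.018,0,1],[0,0,0,0,1],[0,0,0,0,1]]]'; python3 -m handwheel '[[[0,0,0.004,0,1],[0,0,0.003,0,1],[0,0,0.003,0,1],[0,0,0.002,0,1],[0,0,0.002,0,1],[0,0,0.002,0,1],[0,0,0.002,0,1],[0,0,0,0,1],[0,0,0,0,1]]]'
```

```text
clock: 13.0
tool_pos: [0.5744, -0.271, 0.0668]
orientation: [-180.0, 0.0, -179.7]
force: [-0.2, -0.2, -1.3]
opening: 0.0312
clock: 13.75
tool_pos: [0.573, -0.2705, 0.0475]
orientation: [180.0, -0.1, -179.7]
force: [-4.1, 0.9, 5.0]
opening: 0.0312
```

```bash
python3 -m handwheel '[[[0,0,0.002,0,1],[0,0,0.0015,0,1],[0,0,0,0,1],[0,0,0,0,0.35],[0,0,0,0,0.35],[0,0,0,0,0.35],[0,0,0,0,0.35]]]'; python3 -m handwheel '[[[0,0,-0.006,0,0.35],[0,0,-0.0055,0,0.35],[0,0,0,0,0.35],[0,0,0,0,0.35],[0,0,0,0,0.35]]]'
```

```text
clock: 14.33
tool_pos: [0.574, -0.2706, 0.0437]
orientation: [-180.0, 0.0, -179.7]
force: [-1.0, -0.8, 0.6]
opening: 0.0525
clock: 14.75
tool_pos: [0.5737, -0.2705, 0.0554]
orientation: [180.0, 0.0, -179.7]
force: [-0.5, -0.3, 0.1]
opening: 0.057
```

Run:
```python
from h import *
print(telemetry.get_obs()["tool_pos"])
for n,roi in(("top",(350,190,130,110)),("scene",(200,240,140,110))):
    s=vision.snapshot(n); x0,y0,w,h=roi
    im=cv2.resize(s["color"][y0:y0+h,x0:x0+w,::-1],None,fx=5,fy=5,interpolation=2); im=(255*(im/255.)**.6).astype(np.uint8)
    cv2.imwrite(f"pics/l_{n}.png",im)
```

```text
[ 0.57368765 -0.27047959  0.05538577]
```

View pics/l_scene.png

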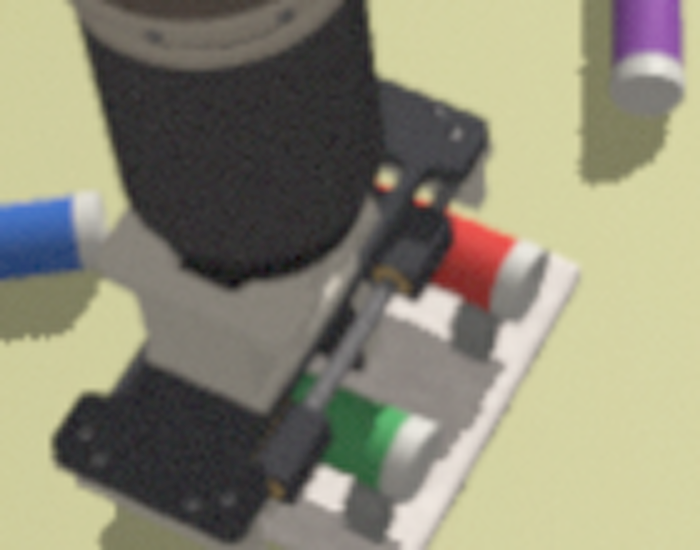

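View pics/l_top.png

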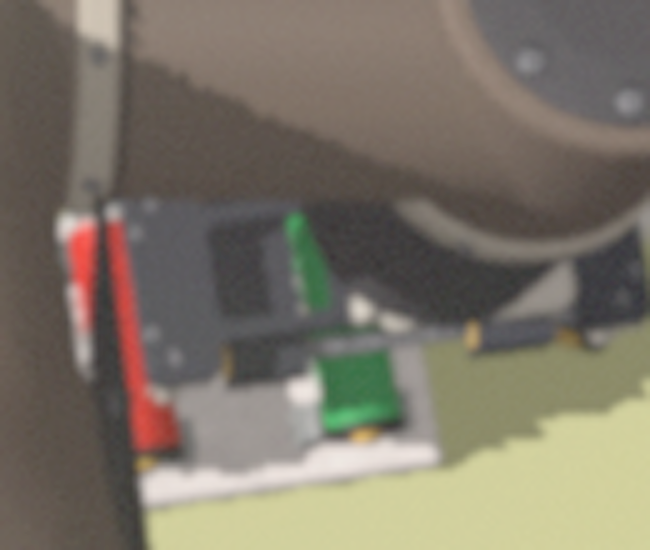

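The cell is back on its rest, button at l_top (365,433), red untouched. Re-gripping nearer the fingertips.

```bash
python3 -m handwheel '[[[0.001,0,0,0,1],[0,0,0,0,1],[0,0,0,0,1],[0,0,0,0,1],[0,0,0,0,1],[0,0,0,0,1],[0,0,0,0,1]]]'; python3 -m handwheel '[[[0,0,-0.01,0,1],[0,0,-0.02,0,1],[-0.02,0,-0.03,0,1],[-0.03,0,0,0,1],[-0.03,0,0,0,1],[0,0,0.02,0,1],[0,0,0.025,0,1],[0,0,0,0,1],[0,0,0,0,1]]]'
```

```text
clock: 15.43
tool_pos: [0.5725, -0.2705, 0.0551]
orientation: [180.0, -0.0, -179.7]
force: [0.2, -0.1, -1.0]
opening: 0.0313
clock: 16.18
tool_pos: [0.6513, -0.2699, 0.0691]
orientation: [180.0, -0.2, -179.7]
force: [-0.2, 0.5, -1.4]
opening: 0.0309
```

```bash
python3 -m handwheel '[[[0,0,0.01,0,1],[0,0,0.004,0,1],[0,0,0.002,0,1],[0,0,0.002,0,1],[0,0,0.001,0,1],[0,0,0.001,0,1],[0,0,0.001,0,1],[0,0,0.001,0,1],[0,0,0,0,1],[0,0,0,0,1]]]'; python3 -m handwheel '[[[0,0,0.001,0,1],[0,0,0,0,1]]]'
```

```text
clock: 17.02
tool_pos: [0.6542, -0.2703, 0.05]
orientation: [-179.9, 0.2, -179.6]
force: [1.8, 1.2, 5.1]
opening: 0.0311
clock: 17.18
tool_pos: [0.6544, -0.2703, 0.049]
orientation: [-179.9, 0.2, -179.6]
force: [1.7, 1.8, 4.0]
opening: 0.0311
```

```bash
python3 -m handwheel '[[[0,0,0.001,0,1],[0,0,0.001,0,1],[0,0,0.001,0,1],[0,0,0,0,1]]]'; python3 -m handwheel '[[[0,0,-0.01,0,1],[0,0,-0.03,0,1],[0,0,-0.04,0,1],[0,0,-0.04,0,1],[0,0,-0.04,0,1],[0,0,-0.02,0,1],[0,0,0,0,1],[0,0,0,0,1]]]'
python3 - <<'E'
from h import *
o=telemetry.get_obs();print(o["tool_pos"],o["force"])
for n,roi in(("top",(380,150,100,75)),("scene",(260,250,100,75))):
    s=vision.snapshot(n); x0,y0,w,h=roi
    im=cv2.resize(s["color"][y0:y0+h,x0:x0+w,::-1],None,fx=8,fy=8,interpolation=2); im=(255*(im/255.)**.6).astype(np.uint8)
    cv2.imwrite(f"pics/m_{n}.png",im)
E
```

```text
clock: 17.52
tool_pos: [0.6548, -0.2702, 0.0461]
orientation: [-179.9, 0.3, -179.6]
force: [2.5, 2.4, 5.0]
opening: 0.0313
clock: 18.18
tool_pos: [0.6526, -0.2701, 0.2263]
orientation: [-180.0, 0.2, -179.7]
force: [-0.4, -0.0, -2.4]
opening: 0.031
[ 0.65262966 -0.270138    0.22628491] [-0.39160168 -0.01136038 -2.39329755]
```

View pics/m_scene.png

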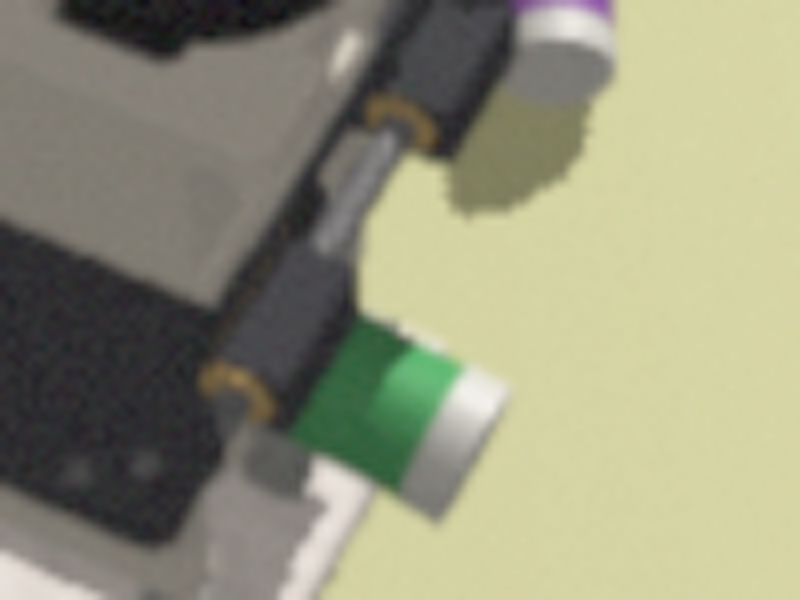

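View pics/m_top.png

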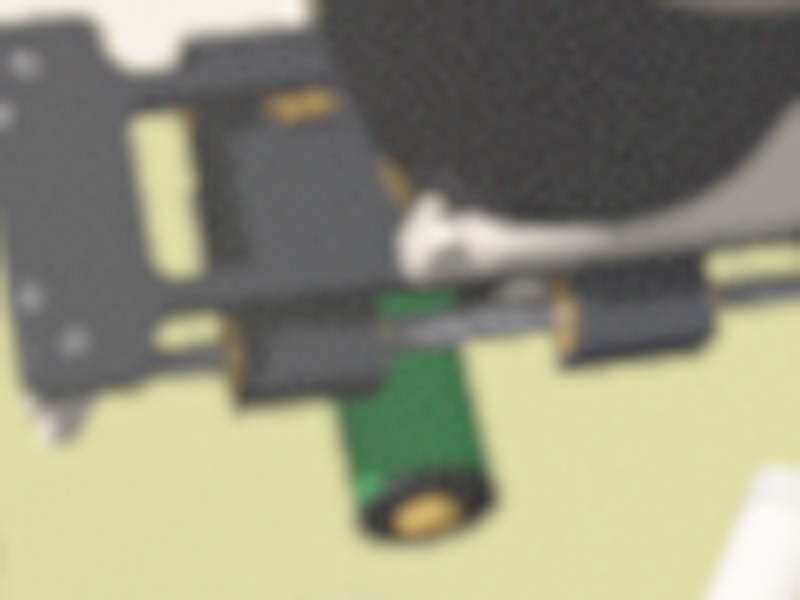

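Run:
```python
from h import *
from scipy.optimize import least_squares
sc=vision.snapshot("scene"); tp=vision.snapshot("top")
P=np.array([.6526,-.2701,.2263-.009])
m=lambda l,v:P+[-(l+v[0])*np.cos(v[1]),0,v[2]+(l+v[0])*np.sin(v[1])]
obs=[(.055,tp,(433.1,214.)),(-.055,sc,(319.25,307.))]
f=lambda v:np.r_[np.concatenate([proj([m(l,v)],s)[0]-p for l,s,p in obs]), v[2]/.002]
r=least_squares(f,[0,.25,0]);print(r.x,f(r.x))
```

```text
[0.00087311 0.29723348 0.00055984] [-0.24363184  0.16995785 -0.0719239   0.28949411  0.27991954]
```

```bash
python3 -m handwheel '[[[0,0,0,0.07,1],[0,0,0,0.07,1],[0.007,0.015,0,0.068,1],[0.0136,0.0298,0,0,1],[0.0136,0.0298,0,0,1],[0.0136,0.0298,0,0,1],[0.0136,0.0298,0,0,1],[0.0136,0.0298,0,0,1],[0.0136,0.0298,0,0,1],[0.0136,0.0298,0,0,1],[0.0136,0.0298,0,0,1],[0.0136,0.0298,0,0,1],[0.0136,0.0298,0,0,1],[0.0136,0.0298,0,0,1],[0.0136,0.0298,0,0,1],[0.0136,0.0298,0,0,1],[0.0136,0.0298,0,0,1],[0.0136,0.0298,0,0,1],[0.007,0.015,0,0,1],[0,0,0,0,1]]]'; python3 -m handwheel '[[[0,0,0.03,0,1],[0,0,0.03,0,1],[0,0,0.02,0,1],[0,0,0,0,1],[0,0,0,0,1]]]'
python3 - <<'E'
from h import *
L=[.5517,.2375,2.9388]
o=telemetry.get_obs();c,s=np.cos(L[2]),np.sin(L[2]);d=o["tool_pos"][:2]-L[:2];print("tcp bay mm",d@[c,s]*1e3,d@[-s,c]*1e3,o["tool_pos"],o["orientation"])
for n,roi in(("top",(110,210,100,75)),("scene",(310,70,100,75))):
    s=vision.snapshot(n); x0,y0,w,h=roi
    im=cv2.resize(s["color"][y0:y0+h,x0:x0+w,::-1],None,fx=8,fy=8,interpolation=2); im=(255*(im/255.)**.6).astype(np.uint8)
    cv2.imwrite(f"pics/n_{n}.png",im)
E
```

```text
clock: 20.05
tool_pos: [0.5326, 0.2436, 0.2227]
orientation: [-179.9, -0.1, 168.6]
force: [0.2, 0.2, -1.5]
opening: 0.0311
clock: 20.47
tool_pos: [0.5332, 0.2397, 0.1429]
orientation: [-179.8, -0.1, 168.4]
force: [0.2, 0.5, -1.3]
opening: 0.0313
tcp bay mm 18.54655888613716 1.6025230248577338 [0.53321074 0.2396657  0.14288006] [-1.79803570e+02 -1.18010478e-01  1.68408147e+02]
```

View pics/n_scene.png

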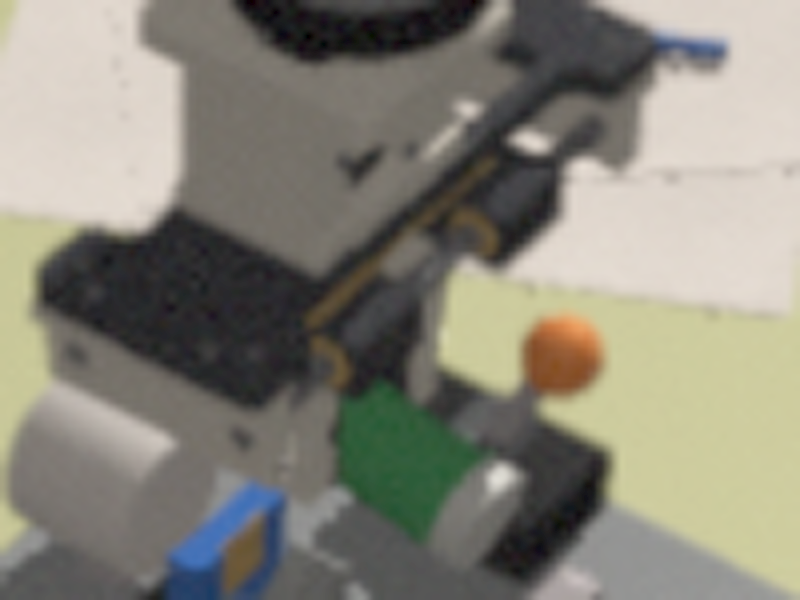

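View pics/n_top.png

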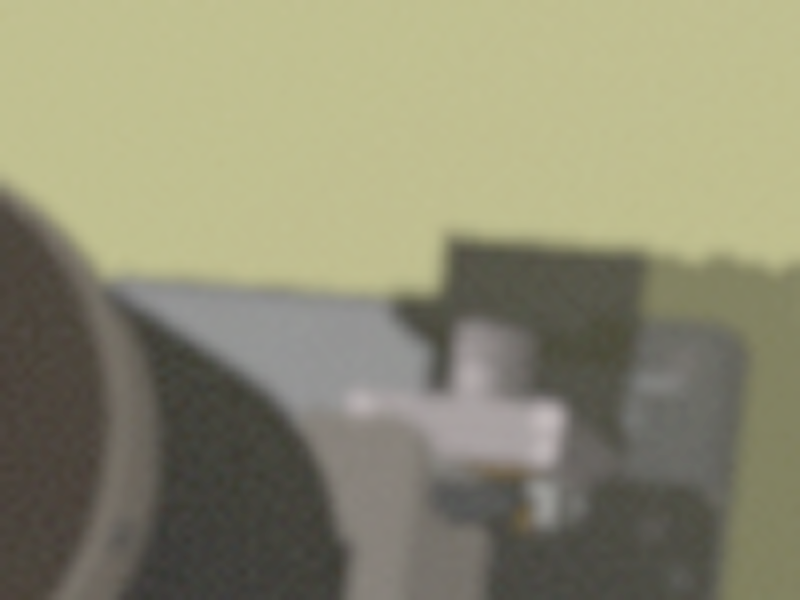

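```bash
python3 -m handwheel '[[[0,0.0016,0.02,0,1],[0,0,0.02,0,1],[0,0,0.009,0,1],[0,0,0,0,1],[0,0,0,0,1],[0,0,0,0,1]]]'
cat > look.py <<'E'
import sys
from h import *
L=[.5517,.2375,2.9388]
o=telemetry.get_obs();c,s=np.cos(L[2]),np.sin(L[2]);d=o["tool_pos"][:2]-L[:2];print("tcp bay mm",np.round([d@[c,s]*1e3,d@[-s,c]*1e3,o["tool_pos"][2]*1e3-62],1),np.round(o["force"],1),o["clock"])
for n,roi in(("top",(125,235,100,75)),("scene",(310,95,100,75))):
    s=vision.snapshot(n); x0,y0,w,h=roi
    im=cv2.resize(s["color"][y0:y0+h,x0:x0+w,::-1],None,fx=8,fy=8,interpolation=2); im=(255*(im/255.)**.5).astype(np.uint8)
    cv2.imwrite(f"pics/{sys.argv[1]}_{n}.png",im)
E
python3 look.py p
```

```text
clock: 21.07
tool_pos: [0.5349, 0.2428, 0.0967]
orientation: [179.9, 0.1, 168.4]
force: [-0.3, -0.3, -1.5]
opening: 0.031
tcp bay mm [17.5 -1.8 34.7] [-0.3 -0.3 -1.5] 21.0667
```

View pics/p_scene.png

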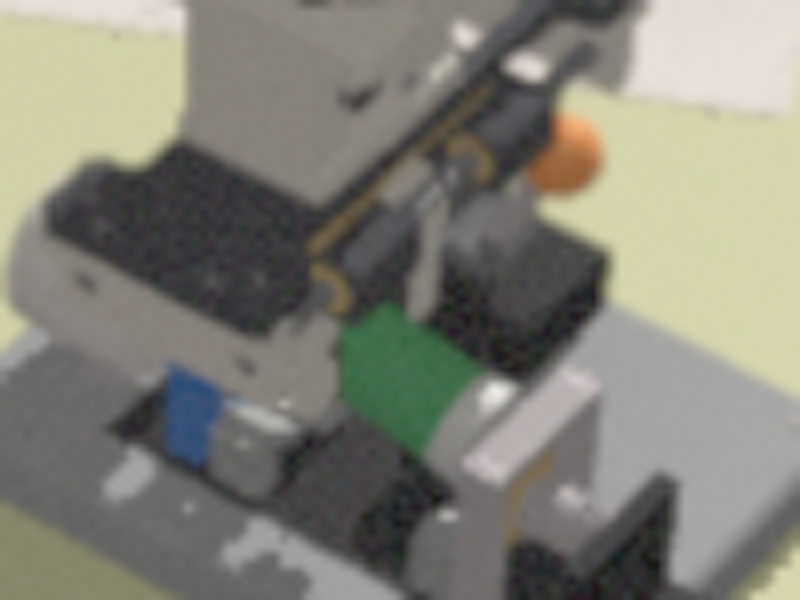

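View pics/p_top.png

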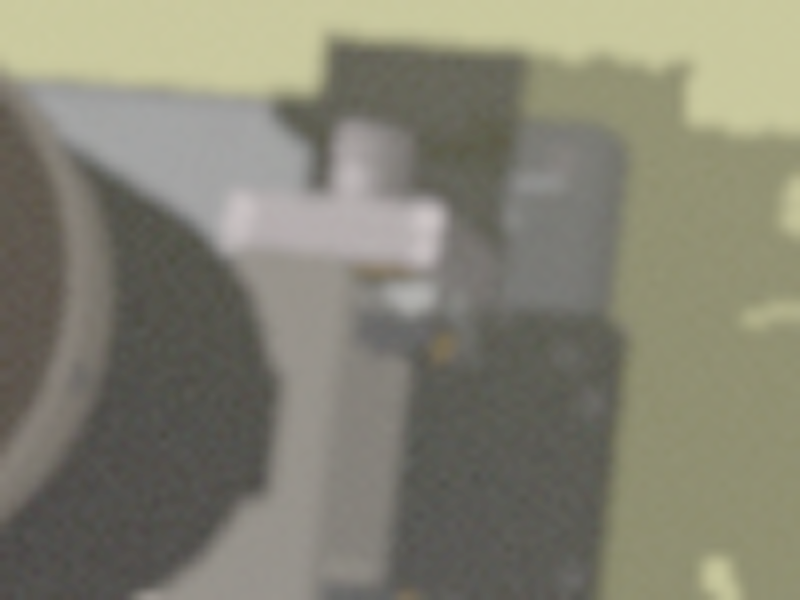

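```bash
python3 -m handwheel '[[[0,0,0,0,1],[0,0,0,0,1],[0,0,0,0,1]]]';python3 -m handwheel '[[[0,0,0,0,1]]]'
```

```text
clock: 21.42
tool_pos: [0.5342, 0.2424, 0.0956]
orientation: [180.0, 0.0, 168.4]
force: [0.4, 0.4, -1.2]
opening: 0.0313
clock: 21.5
tool_pos: [0.5341, 0.2423, 0.0954]
orientation: [180.0, 0.0, 168.4]
force: [0.6, 0.4, -1.2]
opening: 0.031
```

```bash
python3 -m handwheel '[[[0,-0.001,0.0015,0,1],[-0.004,0,0.0012,0,1],[-0.004,0,0.0012,0,1],[-0.003,0,0.0009,0,1],[0,0,0,0,1],[0,0,0,0,1],[0,0,0,0,1]]]'; python3 look.py q
```

```text
clock: 22.08
tool_pos: [0.5444, 0.2388, 0.09]
orientation: [-180.0, -0.0, 168.4]
force: [-1.6, -0.5, -3.1]
opening: 0.0313
tcp bay mm [ 7.4  0.2 28. ] [-1.6 -0.5 -3.1] 22.0833
```

View pics/q_scene.png

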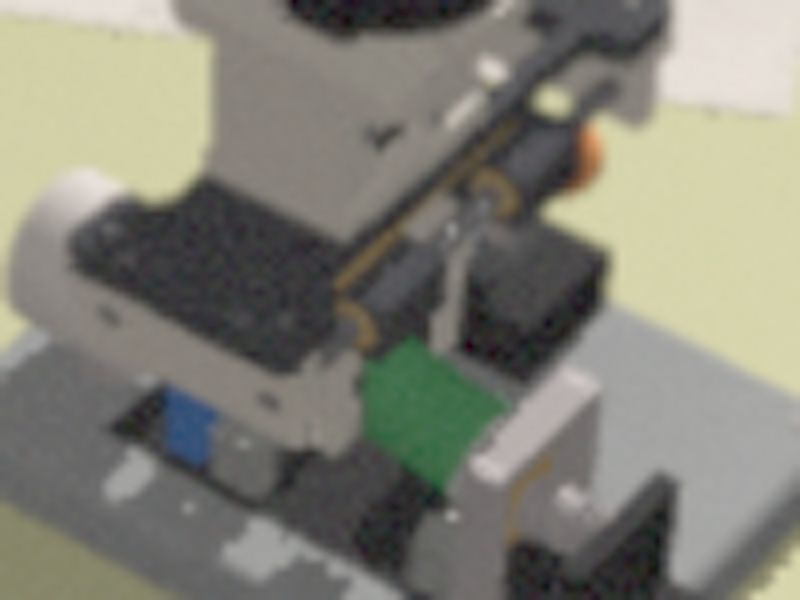

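View pics/q_top.png

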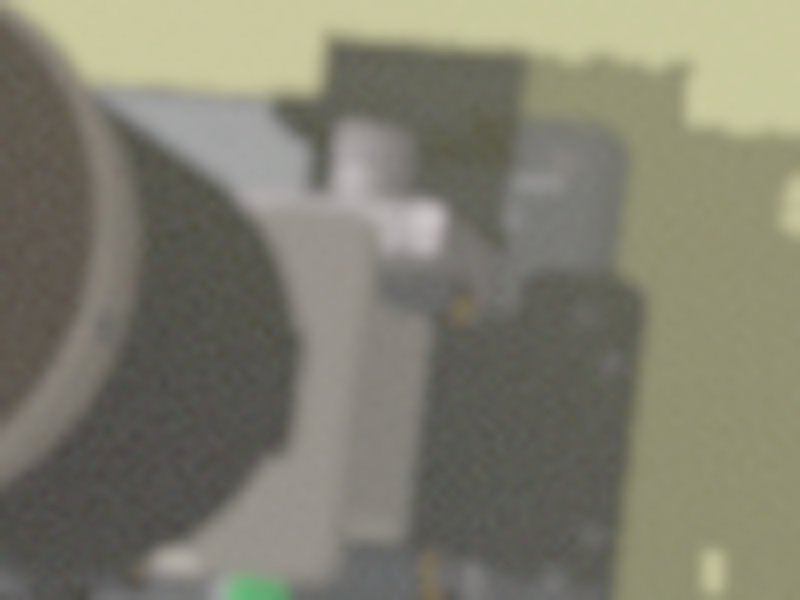

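The silver end has gone in under the bridge (q_scene, near (480,470)) with little force. I keep sliding against the spring.

```bash
python3 -m handwheel '[[[-0.004,0,0.0012,0,1],[-0.004,0,0.0012,0,1],[0,0,0,0,1],[0,0,0,0,1]]]'; python3 -m handwheel '[[[-0.003,0,0.0009,0,1],[-0.003,0,0.0009,0,1],[-0.002,0,0.0006,0,1],[0,0,0,0,1],[0,0,0,0,1]]]'; python3 look.py r
```

```text
clock: 22.52
tool_pos: [0.5524, 0.2373, 0.088]
orientation: [-180.0, -0.0, 168.4]
force: [-4.2, -0.5, -0.7]
opening: 0.0312
clock: 22.93
tool_pos: [0.5594, 0.2357, 0.0854]
orientation: [-180.0, -0.1, 168.4]
force: [-7.9, 1.8, 0.0]
opening: 0.0311
tcp bay mm [-7.9  0.2 23.4] [-7.9  1.8  0. ] 22.9333
```

View pics/r_scene.png

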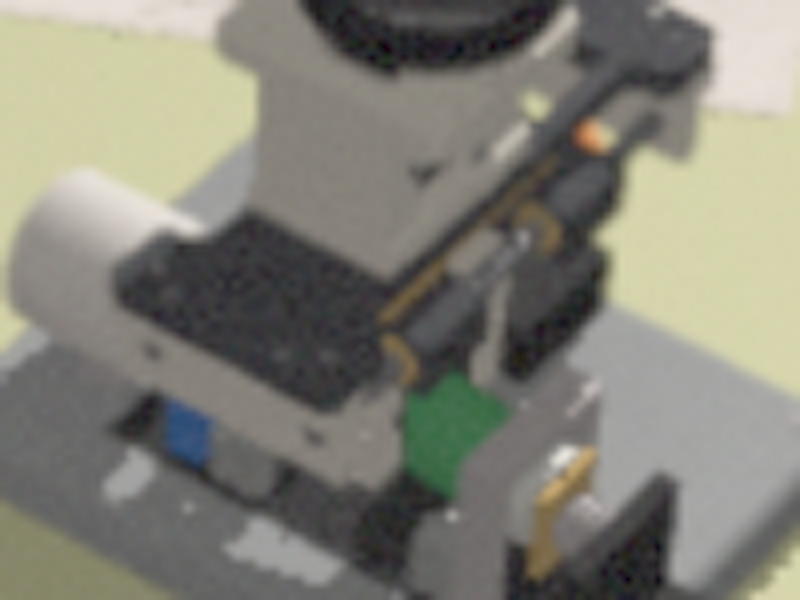

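The brass plunger plate is clearly pushed back (r_scene (565,500)), and the roughly 8 N agrees with 17 mm of travel. Now tipping the button end down.

```bash
python3 -m handwheel '[[[0,0,0.002,0,1],[0,0,0.002,0,1],[0,0,0.002,0,1],[0,0,0,0,1]]]'; python3 -m handwheel '[[[0,0,0.0015,0,1],[0,0,0.0015,0,1],[0,0,0,0,1],[0,0,0,0,1]]]'
```

```text
clock: 23.37
tool_pos: [0.5594, 0.2357, 0.0794]
orientation: [-180.0, -0.1, 168.4]
force: [-6.9, 1.2, 1.1]
opening: 0.0311
clock: 23.7
tool_pos: [0.5597, 0.2358, 0.0767]
orientation: [-180.0, -0.0, 168.4]
force: [-7.3, 0.7, 1.7]
opening: 0.0312
```

```bash
python3 -m handwheel '[[[0,0,0.001,0,1],[0,0,0.001,0,1],[0,0,0,0,1],[0,0,0,0,1]]]'; python3 look.py s
```

```text
clock: 24.03
tool_pos: [0.5598, 0.236, 0.0749]
orientation: [180.0, -0.0, 168.4]
force: [-6.6, 1.0, 1.4]
opening: 0.0311
tcp bay mm [-8.3 -0.2 12.9] [-6.6  1.   1.4] 24.0333
```

View pics/s_scene.png

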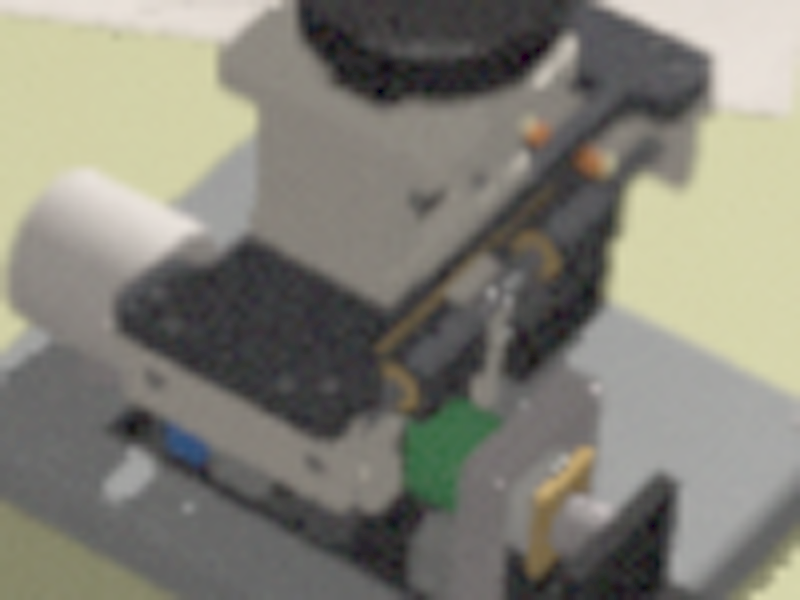

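View pics/s_top.png

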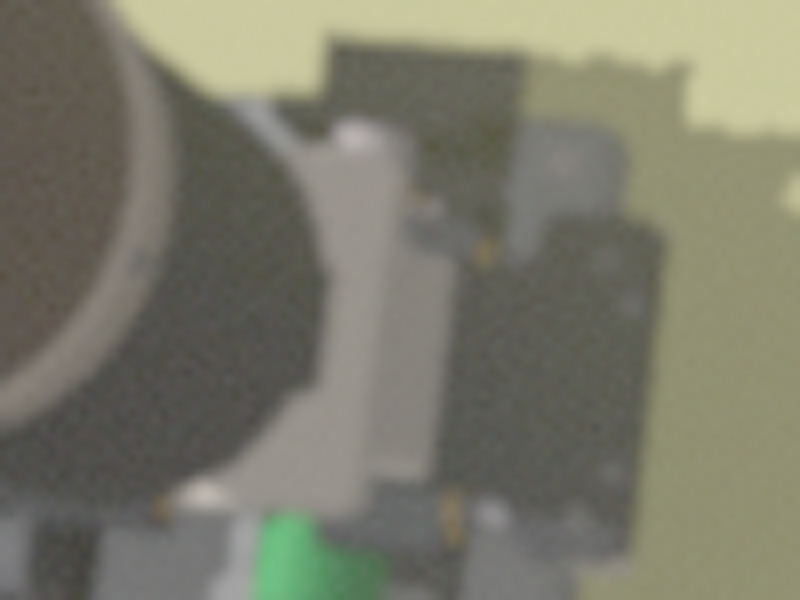

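```bash
python3 -m handwheel '[[[0,0,0.001,0,1],[0,0,0.0005,0,1],[0,0,0,0,1],[0,0,0,0,1]]]'; python3 -m handwheel '[[[0,0,0.001,0,1],[0,0,0,0,1],[0,0,0,0,1]]]'
```

```text
clock: 24.47
tool_pos: [0.5599, 0.2361, 0.0735]
orientation: [180.0, -0.0, 168.4]
force: [-7.1, 0.8, 1.6]
opening: 0.0312
clock: 24.72
tool_pos: [0.5599, 0.2361, 0.0725]
orientation: [180.0, -0.0, 168.4]
force: [-6.2, 2.2, 2.5]
opening: 0.0315
```

```bash
python3 -m handwheel '[[[0.002,0,0.0005,0,1],[0.002,0,0,0,1],[0.001,0,0,0,1],[0,0,0,0,1],[0,0,0,0,1]]]'; python3 -m handwheel '[[[0,0,0,0,0.35],[0,0,0,0,0.35],[0,0,0,0,0.35],[0,0,0,0,0.35],[0,0,0,0,0.35]]]'
```

```text
clock: 25.13
tool_pos: [0.5553, 0.2371, 0.0721]
orientation: [180.0, 0.0, 168.4]
force: [-5.3, 0.4, 1.2]
opening: 0.031
clock: 25.55
tool_pos: [0.5559, 0.237, 0.0718]
orientation: [180.0, 0.0, 168.4]
force: [0.3, 0.3, -0.4]
opening: 0.0554
```

Released. I rise straight up and look.

```bash
python3 -m handwheel '[[[0,0,-0.005,0,0.35],[0,0,-0.02,0,0.35],[0,0,-0.03,0,0.35],[0,0,-0.03,0,0.35],[0,0,-0.03,0,0.35],[0.02,0,-0.03,0,0.35],[0.03,0,-0.03,0,0.6],[0.03,0,0,0,1],[0.03,0,0,0,1],[0.03,0,0,0,1]]]'; python3 look.py t
```

```text
clock: 26.38
tool_pos: [0.4178, 0.2649, 0.247]
orientation: [179.9, 0.0, 168.4]
force: [-1.1, 1.2, -0.7]
opening: 0.0359
tcp bay mm [1.367e+02 1.000e-01 1.850e+02] [-1.1  1.2 -0.7] 26.3833
```

View pics/t_scene.png

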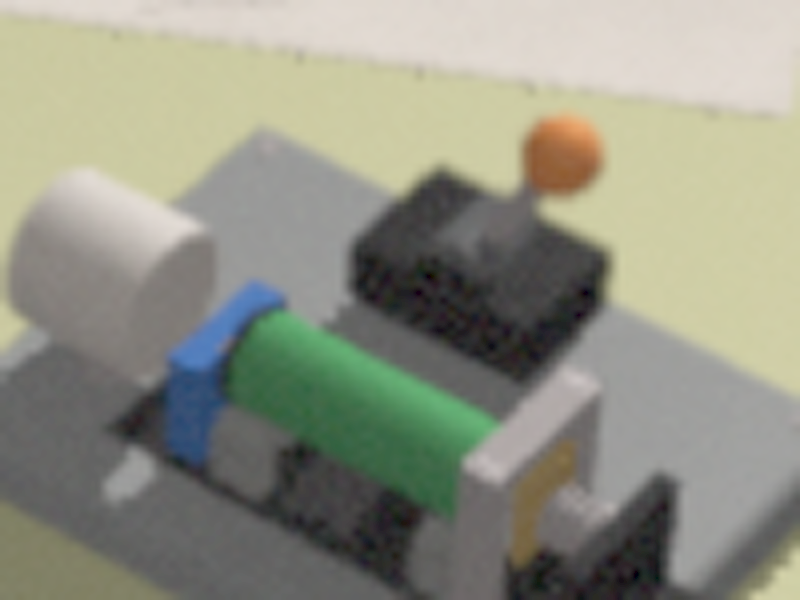

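View pics/t_top.png

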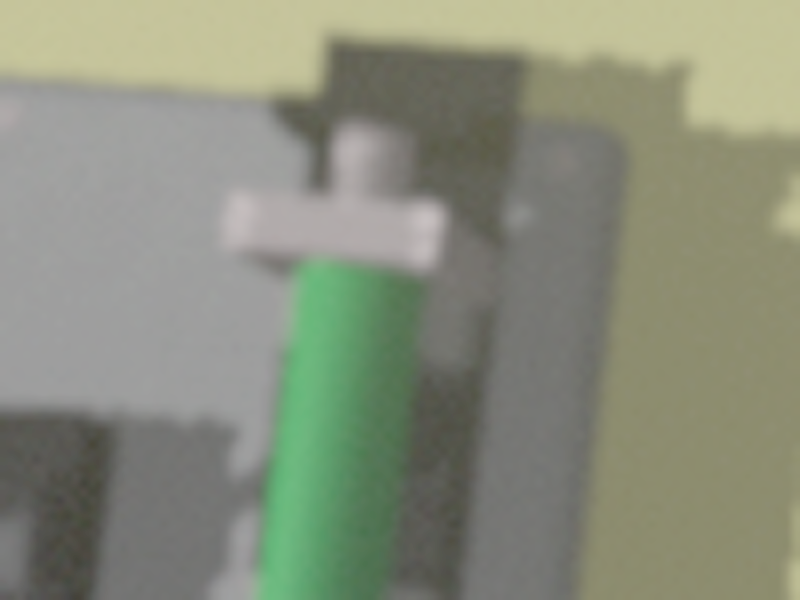

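The cell looks home: against the blue contact at t_scene (240,340), flat end under the bridge. To be sure, I press lightly on its top near the button with closed fingers.

```bash
python3 -m handwheel '[[[-0.03,0,0,0,1],[-0.03,0,0,0,1],[-0.03,0,0,0,1],[-0.02,0,0.03,0,1],[0,0,0.04,0,1],[0,0,0.04,0,1],[0,0,0.03,0,1],[0,0,0,0,1],[0,0,0,0,1],[0,0,0,0,1]]]'
```

```text
clock: 27.32
tool_pos: [0.5279, 0.2435, 0.108]
orientation: [179.9, 0.1, 168.5]
force: [-0.1, 0.2, 0.4]
opening: 0.0001
```

```bash
python3 -m handwheel '[[[0,0,0.006,0,1],[0,0,0.004,0,1],[0,0,0.002,0,1],[0,0,0,0,1],[0,0,0,0,1]]]';python3 -m handwheel '[[[0,0,0.001,0,1],[0,0,0,0,1]]]'
```

```text
clock: 27.73
tool_pos: [0.5274, 0.244, 0.0957]
orientation: [179.8, 0.1, 168.5]
force: [-0.6, 2.6, 5.0]
opening: 0.0
clock: 27.9
tool_pos: [0.5276, 0.2446, 0.0954]
orientation: [179.8, 0.2, 168.5]
force: [-3.1, 4.4, 10.7]
opening: 0.0005
```

Contact at TCP z 0.0957, so the cell's top is at 0.0787 (home is 0.078), and it is solid under 10 N: fully home. Now the switch.

```bash
python3 -m handwheel '[[[0,0,-0.01,0,1],[0,0,-0.03,0,1],[0,0,-0.03,0,1],[-0.02,0.03,0,0,1],[-0.02,0.03,0,0,1],[-0.017,0.029,0,0,1],[0,0,0,0,1],[0,0,0,0,1],[0,0,0,0,1]]]'
python3 - <<'E'
from h import *
L=[.5517,.2375,2.9388]
o=telemetry.get_obs();c,s=np.cos(L[2]),np.sin(L[2]);d=o["tool_pos"][:2]-L[:2];print("tcp bay mm",np.round([d@[c,s]*1e3,d@[-s,c]*1e3,o["tool_pos"][2]*1e3],1),np.round(o["force"],1),o["clock"])
E
```

```text
clock: 28.65
tool_pos: [0.5998, 0.3181, 0.1628]
orientation: [-179.9, -0.0, 168.4]
force: [0.2, -0.3, -0.7]
opening: 0.0003
tcp bay mm [-30.8 -88.6 162.8] [ 0.2 -0.3 -0.7] 28.65
```

```bash
python3 -m handwheel '[[[0,0.002,0.02,0,1],[0,0,0.02,0,1],[0,0,0.02,0,1],[0,0,0,0,1],[0,0,0,0,1]]]'; python3 look.py u
```

```text
clock: 29.07
tool_pos: [0.5998, 0.3194, 0.103]
orientation: [-179.9, -0.1, 168.4]
force: [0.6, 0.7, 0.9]
opening: 0.0004
tcp bay mm [-30.6 -89.9  41. ] [0.6 0.7 0.9] 29.0667
```

View pics/u_scene.png

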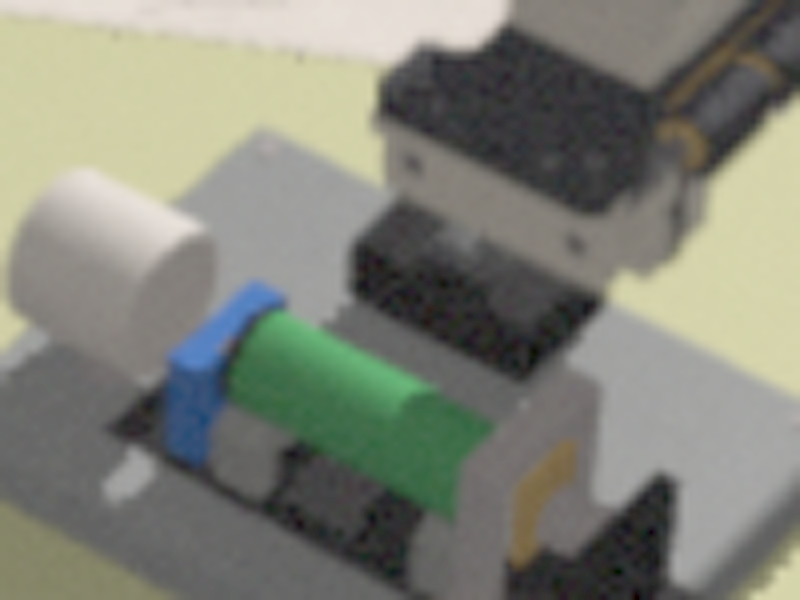

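```bash
python3 -m handwheel '[[[0.01,0,0,0,1],[0.008,0,0,0,1],[0.008,0,0,0,1],[0.008,0,0,0,1],[0.008,0,0,0,1],[0,0,0,0,1]]]'; python3 -m handwheel '[[[0.005,0,0,0,1],[0.005,0,0,0,1],[0.005,0,0,0,1],[0,0,0,0,1],[0,0,0,0,1]]]'
```

```text
clock: 29.67
tool_pos: [0.5576, 0.3292, 0.1033]
orientation: [-180.0, -0.0, 168.5]
force: [1.0, 0.9, -0.5]
opening: 0.0007
clock: 30.08
tool_pos: [0.5443, 0.3318, 0.1028]
orientation: [-180.0, -0.0, 168.4]
force: [-0.3, -0.7, -0.3]
opening: 0.0006
```

```bash
python3 -m handwheel '[[[0.004,0,0,0,1],[0.003,0,0,0,1],[0,0,0,0,1],[0,0,0,0,1]]]'; python3 look.py v
```

```text
clock: 30.42
tool_pos: [0.5377, 0.3333, 0.103]
orientation: [-180.0, -0.0, 168.4]
force: [-0.6, -0.4, 0.2]
opening: 0.0007
tcp bay mm [ 33. -91.  41.] [-0.6 -0.4  0.2] 30.4167
```

View pics/v_scene.png

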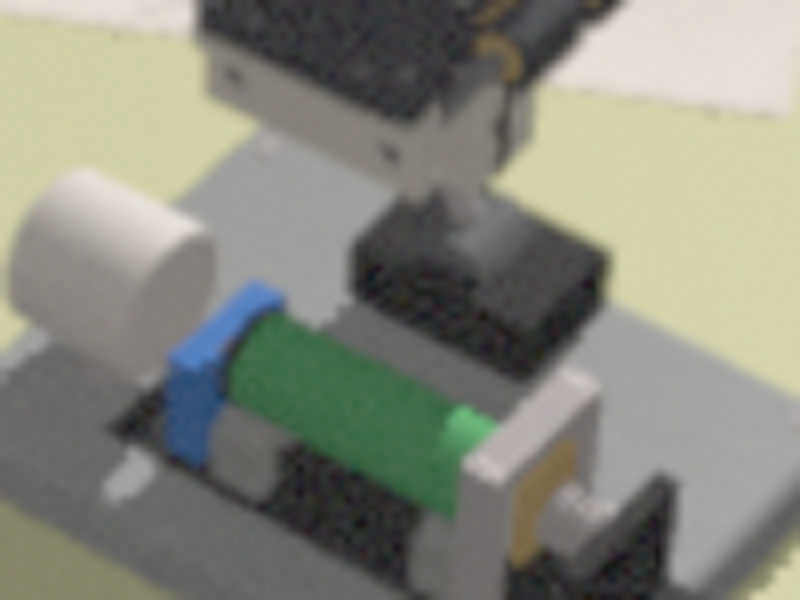

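View pics/v_top.png

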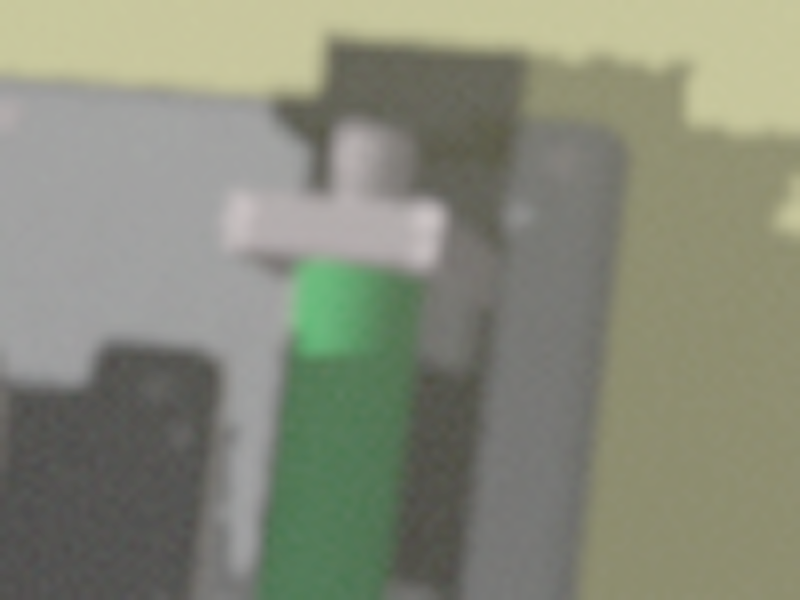

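```bash
python3 -m handwheel '[[[0.003,0,0,0,1],[0.002,0,0,0,1],[0,0,0,0,1],[0,0,0,0,1]]]'; python3 -m handwheel '[[[0.002,0,0,0,1],[0.002,0,0,0,1],[0,0,0,0,1],[0,0,0,0,1]]]'
```

```text
clock: 30.85
tool_pos: [0.5353, 0.334, 0.1034]
orientation: [180.0, 0.2, 168.4]
force: [11.8, -3.5, -4.3]
opening: 0.0003
clock: 31.18
tool_pos: [0.5346, 0.3343, 0.1035]
orientation: [179.9, 0.4, 168.4]
force: [28.4, -8.3, -13.1]
opening: 0.0007
```

That is a solid end stop at 28 N. I back off, rise and check.

```bash
python3 -m handwheel '[[[-0.006,0,0,0,1],[-0.015,0,0,0,1],[-0.015,0,0,0,1],[0,0,-0.03,0,1],[0,0,-0.04,0,1],[0,0,-0.04,0,1],[0.03,0,-0.02,0,1],[0.04,0,0,0,1],[0.04,0,0,0,1],[0.04,0,0,0,1],[0,0,0,0,1],[0,0,0,0,1]]]'; python3 look.py w
python3 - <<'E'
from h import *
for n in("scene","top"):
    s=vision.snapshot(n); cv2.imwrite(f"pics/w_full_{n}.png",s["color"][:,:,::-1])
    print(n,[(k,[(np.round(x["xy"],1).tolist(),round(x["conf"],2)) for x in place_of(k,s)[:4]]) for k in("switch_tip","full_cell_button","full_cell_mid","bay")])
    C=lambda l:proj([[.5517-.9796*l,.2375+.2011*l,.062]],s)[0].round(1)
    print("expected mid/button",C(0),C(.055))
E
```

```text
clock: 32.18
tool_pos: [0.4157, 0.3587, 0.2339]
orientation: [179.9, 0.0, 168.6]
force: [0.1, 0.2, -0.5]
opening: 0.0004
tcp bay mm [157.6 -91.3 171.9] [ 0.1  0.2 -0.5] 32.1833
scene [('switch_tip', [([359.9, 107.1], 0.57)]), ('full_cell_button', [([171.4, 289.8], 0.68), ([329.6, 216.2], 0.63), ([338.6, 141.4], 0.59), ([226.0, 364.9], 0.58)]), ('full_cell_mid', [([195.3, 289.9], 0.62), ([239.3, 388.6], 0.58)]), ('bay', [([355.3, 147.9], 0.93)])]
expected mid/button [358.2 147.8] [340.1 138.2]
top [('switch_tip', [([109.4, 316.8], 0.48)]), ('full_cell_button', [([461.1, 257.3], 0.74), ([442.5, 361.2], 0.7), ([267.1, 274.2], 0.7), ([163.2, 317.5], 0.64)]), ('full_cell_mid', [([168.1, 288.8], 0.89), ([287.5, 261.6], 0.8), ([418.1, 340.7], 0.73), ([471.8, 233.8], 0.55)]), ('bay', [([108.5, 313.6], 0.42)])]
expected mid/button [166.2 291.1] [162.8 318.7]
```

View pics/w_scene.png

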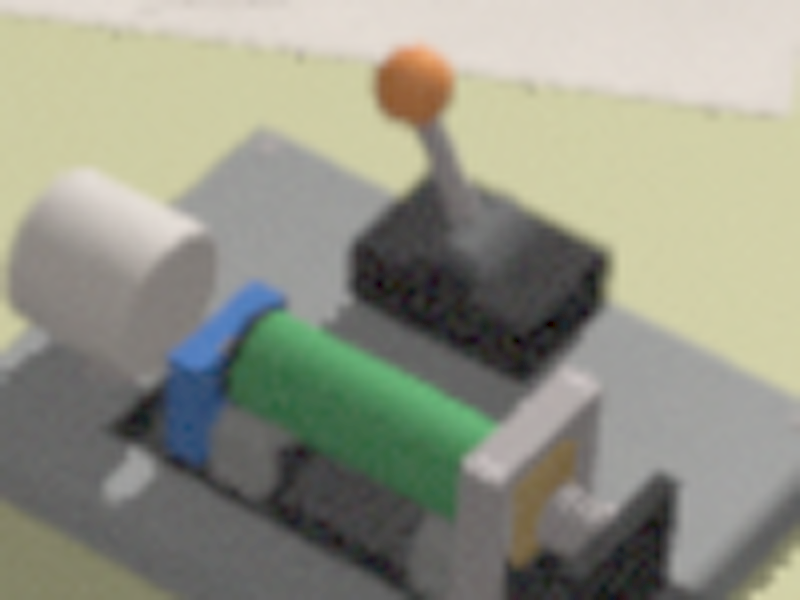

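View pics/w_full_top.png

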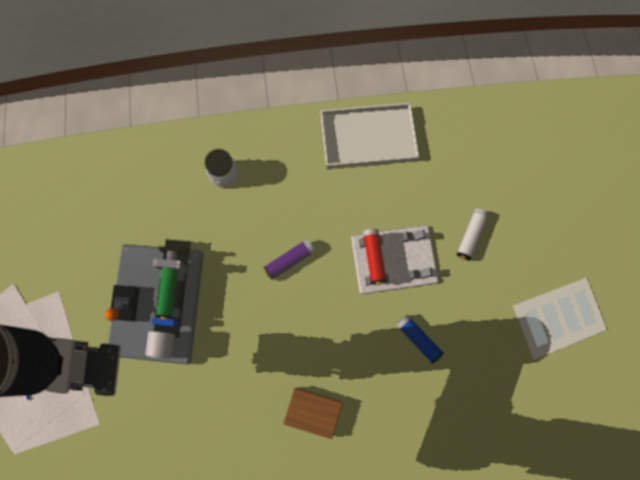

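View pics/w_full_scene.png

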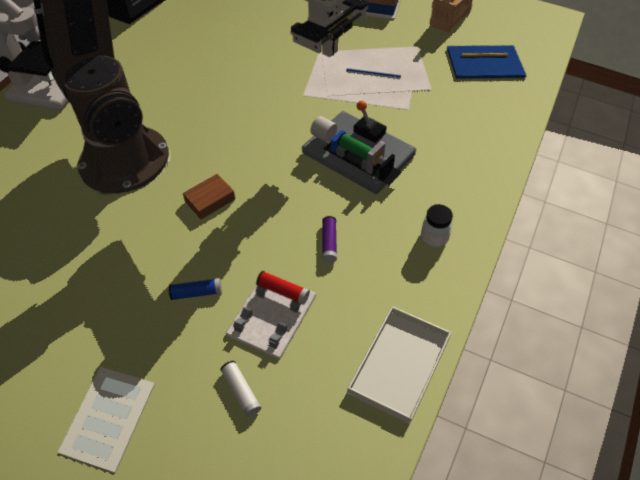

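Run:
```python
from h import *
sc=vision.snapshot("scene"); tp=vision.snapshot("top")
L=np.array([.5517,.2375]);c,s=np.cos(2.9388),np.sin(2.9388)
hs=cv2.cvtColor(tp["color"],cv2.COLOR_RGB2HSV)
def ball(im):
    h=cv2.cvtColor(im,cv2.COLOR_RGB2HSV);m=((h[...,0]>5)&(h[...,0]<16)&(h[...,1]>170)&(h[...,2]>90)).astype(np.uint8)
    return m
for nm,p,box in(("tp",tp,(90,270,140,335)),("sc",sc,(340,90,400,125))):
    m=ball(p["color"])[box[1]:box[3],box[0]:box[2]];ys,xs=np.nonzero(m);print(nm,len(xs),xs.mean()+box[0]+.5,ys.mean()+box[1]+.5)
    if nm=="tp":a=(xs.mean()+box[0]+.5,ys.mean()+box[1]+.5)
    else:b=(xs.mean()+box[0]+.5,ys.mean()+box[1]+.5)
P=tri([b,a],[sc,tp]);d=P[:2]-L;x=d@[c,s];print(P,"lamp",x,d@[-s,c],"lean",np.arctan2(x-.03,P[2]-.05), np.arcsin((x-.03)/.06))
```

```text
tp 93 110.18817204301075 314.4247311827957
sc 34 362.6470588235294 104.1470588235294
[0.51358619 0.34110236 0.10508197] lamp 0.05819886459532815 -0.09380300522424978 lean 0.4731568449940189 0.48926933922040133
```

```bash
python3 -c "
from plant import close_job
print(close_job())"
```

```text
the job is handed in; nothing more can be done
None
```

The charged green cell is in the lamp's battery bay, the switch lever is all the way over, and the job was handed in at about 32 s of the 54 s. `close_job()` gave no verdict.

**What I did**
- I took the green cell from the stand and tilted it about 0.29 rad by pressing its button end on one of the V rests.
- The first grip was too deep: at bay height the gripper's body would have met the switch ball. I set the cell back on its rest and re-gripped it 12 mm nearer the fingertips.
- I slid the flat end under the bridge and compressed the spring contact, tipped the button end down and let go.
- Then I pushed the lever to its stop and drew the arm clear.

**Last checks**
- **Cell:** its top was at 0.0787 m when I pressed on it (0.078 m when home) and did not give under 10 N. In the picture the button end is against the blue contact and the flat end is under the bridge.
- **Switch:** the push met a hard stop at 28 N, and the lever now leans about +0.48 rad, against −0.47 rad at the start.
- **Bystanders:** the red cell is on its rest, and the jar and look-alikes are where they were.
- **Disagreements:**
  - Two camera readings of the tilt in the first grip gave 0.31 and 0.20 rad. The re-grip read 0.29, and the cell went in without trouble.
  - At the end the network missed the green cell's centre in the scene view, and in the top view it placed the bay point near the lever. The pictures and the press on the cell were clear.

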